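# Line up drilled blocks in the checking cradle and plug them with gauge pins

### The arm

A 7-joint arm with a two-finger parallel gripper is mounted at the origin on a cart in front of the work surface, level with it; the furniture and walls round the work are solid. World frame = base frame: x ahead of the robot, y to its left, z up, the work surface at z = 0. Lengths are in m, angles in rad, forces in N, time in s.
With the tool pointing down it reaches from about 0.4 to 0.85 m from the base axis. Payload 4.5 kg.
Tool frame: the origin (TCP) lies on the centre line of the jaws, within the pads' length; the fingertips stand 14 mm ahead of it and the grasp point (between the pads) lies 5 mm behind it (r.tcp_to_tips is the z of the fingertips in the tool frame, in m); z points along the fingers, y is the direction in which the jaws open and shut (so a half turn about z gives the same grasp; the last joint's range is limited). The gripper opens to 88 mm and grips with 3 to 60 N. Pads are 18 mm wide; open, the fingers measure 123 mm over their backs; the gripper's body (75 mm by 187 mm) begins 45 mm behind the grasp point.
Start: joints at [-1.286, 0.689, -0.195, 1.565, 0.157, 0.902, -0.215], TCP at [0.155, 0.605, 0.253] pointing down, gripper open.
Joint ranges: [-3.01, 3.01], [-0.46, 2.08], [-1.47, 1.51], [0.13, 2.56], [-1, 4.14], [0.04, 2.09], [-2.66, 2.66]. Speed limits (rad/s): [2.57, 2.57, 3.14, 3.14, 3.14, 3.14, 3.14].

### API

Orientations are given as a unit quaternion [x, y, z, w].
In Python, from plant import r, viewer gives the robot as it stands.
- The arm moves only by the shell command python3 -m inch 'ROWS' [FORCE]. ROWS is JSON, a list of rows, each a list of 3 entries, a list of its own where there are three numbers: the closure, from 0 (fully open) to 1 (shut), then the shift along the tool's x, y, z in cm, then the turn about the tool's z in degrees. In form: [[fingers, [x, y, z], yaw], ...]. A call has 1 to 20 rows; each row is the pose to reach, as a shift and turn from the pose commanded when the call began, along the tool's axes at that moment; what a row does not reach only later rows make up. A row lasts 1/10 s, in which the tool goes at most 50 mm and 8.59 degrees, less where a joint would pass 70% of its speed; a pose out of reach is approached as far as the arm can. A call with a gripper value outside its range is refused whole. The fingers move at their own pace and stop on an object; FORCE is the grip in N (left out, the last holds). Time passes only in rows, so rows that repeat a pose let the fingers close. It gives the time, the measured TCP pose, the force and the opening at its end, in the units of the state.
- r.get_state(): the state, without advancing time (a new reading comes with each control period).
- viewer.snapshot(name): name is "scene" or "top"; returns the picture (384x512x3 uint8, red, green, blue); there is no depth.
- viewer.camera_params(name): a dict with "intrinsics" (3x3 intrinsics, pixels), "world_to_cam" (4x4, takes a point from world to camera coordinates). Camera axes: x right, y up, looking along -z (the intrinsics and any distortion apply to the point x, -y, -z); pixel columns grow to the right and rows downward; lengths in m; the calibration is good to about 2 mm. A picture is of the moment at which its call begins. camera_params takes no time and is no camera call.
- r.finish_job(): hands the job in, once; it reports no verdict.
Trained networks look in the newest picture that a camera, given by its name, has taken for a name from the list of things; names that differ only in an ending like _2 or _b are one class to them, and where a whole thing is asked for, a point or a joint stands for the part that bears it (a point fixed in the world has none). Each returns a list of dicts, best first, with "p" (0 to 1); they miss things now and then, are a little off and sometimes report something else, mostly with a low value. They report only what shows in the picture. A call takes as long as a camera call. They do not tell look-alikes from the thing itself.
- viewer.outline_of(camera, name): "pixels" (384x512 bool, what is visible of it) and "bbox" ([left, top, width, height] in pixels, round what is visible of it).
The state is a dict: "clock": time; "q": joint angles; "qd": joint speeds; "joint_torque": joint torques, N m; "tool_pos": TCP position; "eef_rot": TCP orientation; "contact_force": force on the tool from outside, world axes, zero at the start; "moment": the same for the moment, N m; "opening": opening from 0.0 (shut) to 1.0 (fully open).
Only numpy, scipy, OpenCV 4.12 (cv2) and the standard library are available. Lean on these libraries where they do the work, as an engineer would, in place of code of your own. Each camera call takes 0.05 s, during which the arm holds its last target.

### The job

Set up the hole check: lay the three drilled alloy blocks lengthwise in the channel of the checking cradle, openings up, and push them up into one closed row, the first flush against the stop and each of the others flush against its neighbour. Then take every gauge pin out of the wooden stand and put each fully home in an opening of its own in the blocks, any openings, with the row still closed up. Leave the other parts on the table where they are.

Things in the scene. Friction and masses are not known exactly. Their poses are not given: they have to be found in the camera images.
- cradle_stop (a point): Checking cradle, steel, fixed to the table: a flat channel closed at one end by an upright stop block 70 mm wide and 45 mm high and open at the other end. This point lies on the channel floor (5 mm above the table) at the middle of the stop's inner face; its y axis points along the channel, away from the stop, z up. The channel floor is 240 mm long and 50 mm wide, between two low rails 10 mm thick whose tops are 6 mm above the floor (11 mm above the table).
- stand_top (a point): Wooden pin stand, 140 by 100 by 45 mm, fixed to the table: this point is the centre of its top face, 45 mm above the table; x along its long side. Its six holes lie at x = -48, 0, +48 mm and y = -28, +28 mm, 9 mm wide and 24 mm deep.
- block_a_center (a point): First of three like drilled alloy blocks, 44 mm wide (its x) by 72 mm long (its y) by 40 mm high, 0.38 kg, loose on the table at the start. This point is its centre, 20 mm above its underside. Lengthwise it fits the channel with 3 mm to spare on each side, either way round.
- block_a_hole1 (a point): Mouth centre, in the top face, of an opening of block_a at y = -18 mm from its centre: vertical, 10 mm wide, 22 mm deep, blind.
- block_a_hole2 (a point): Mouth centre, in the top face, of an opening of block_a at y = +18 mm from its centre: vertical, 10 mm wide, 22 mm deep, blind.
- block_b_center (a point): Second of three like drilled alloy blocks, 44 mm wide (its x) by 72 mm long (its y) by 40 mm high, 0.38 kg, loose on the table at the start. This point is its centre, 20 mm above its underside. Lengthwise it fits the channel with 3 mm to spare on each side, either way round.
- block_b_hole1 (a point): Mouth centre, in the top face, of an opening of block_b at y = -18 mm from its centre: vertical, 10 mm wide, 22 mm deep, blind.
- block_b_hole2 (a point): Mouth centre, in the top face, of an opening of block_b at y = +18 mm from its centre: vertical, 10 mm wide, 22 mm deep, blind.
- block_c_center (a point): Third of three like drilled alloy blocks, 44 mm wide (its x) by 72 mm long (its y) by 40 mm high, 0.38 kg, loose on the table at the start. This point is its centre, 20 mm above its underside. Lengthwise it fits the channel with 3 mm to spare on each side, either way round.
- block_c_hole1 (a point): Mouth centre, in the top face, of an opening of block_c at y = -18 mm from its centre: vertical, 10 mm wide, 22 mm deep, blind.
- block_c_hole2 (a point): Mouth centre, in the top face, of an opening of block_c at y = +18 mm from its centre: vertical, 10 mm wide, 22 mm deep, blind.
- pin_1_grip (a point): Gauge pin, steel, 65 mm long: a thin shank of 8 mm diameter and 35 mm length with a rounded tip, below a ribbed round handle of 16 mm diameter and 30 mm height. It stands upright, handle up, in one of the holes of the wooden pin stand, with its tip 21 mm above the table; it may lean by a degree or two there. Four to six pins are there. This point is the middle of the handle, 50 mm above the tip; its z axis runs along the pin, from tip to handle.
- pin_2_grip (a point): Gauge pin, steel, 65 mm long: a thin shank of 8 mm diameter and 35 mm length with a rounded tip, below a ribbed round handle of 16 mm diameter and 30 mm height. It stands upright, handle up, in one of the holes of the wooden pin stand, with its tip 21 mm above the table; it may lean by a degree or two there. Four to six pins are there. This point is the middle of the handle, 50 mm above the tip; its z axis runs along the pin, from tip to handle.
- pin_3_grip (a point): Gauge pin, steel, 65 mm long: a thin shank of 8 mm diameter and 35 mm length with a rounded tip, below a ribbed round handle of 16 mm diameter and 30 mm height. It stands upright, handle up, in one of the holes of the wooden pin stand, with its tip 21 mm above the table; it may lean by a degree or two there. Four to six pins are there. This point is the middle of the handle, 50 mm above the tip; its z axis runs along the pin, from tip to handle.
- pin_4_grip (a point): Gauge pin, steel, 65 mm long: a thin shank of 8 mm diameter and 35 mm length with a rounded tip, below a ribbed round handle of 16 mm diameter and 30 mm height. It stands upright, handle up, in one of the holes of the wooden pin stand, with its tip 21 mm above the table; it may lean by a degree or two there. Four to six pins are there. This point is the middle of the handle, 50 mm above the tip; its z axis runs along the pin, from tip to handle.
- pin_5_grip (a point): Gauge pin, steel, 65 mm long: a thin shank of 8 mm diameter and 35 mm length with a rounded tip, below a ribbed round handle of 16 mm diameter and 30 mm height. It stands upright, handle up, in one of the holes of the wooden pin stand, with its tip 21 mm above the table; it may lean by a degree or two there. Four to six pins are there. This point is the middle of the handle, 50 mm above the tip; its z axis runs along the pin, from tip to handle.
- pin_6_grip (a point): Gauge pin, steel, 65 mm long: a thin shank of 8 mm diameter and 35 mm length with a rounded tip, below a ribbed round handle of 16 mm diameter and 30 mm height. It stands upright, handle up, in one of the holes of the wooden pin stand, with its tip 21 mm above the table; it may lean by a degree or two there. Four to six pins are there. This point is the middle of the handle, 50 mm above the tip; its z axis runs along the pin, from tip to handle.
- castle_nut: Castle nut, 24 mm, a bystander. Its origin is at its underside.
- bearing_sealed_40: Small ball bearing, 42 mm, a bystander. Its origin is at its underside.
- ring_wheel: Toothed ring wheel, 85 mm, a bystander. Its origin is at its underside.
- spanner_13: Combination spanner, 174 mm, a bystander. Its origin is at its underside.
Mind the look-alikes: they are no part of the job. What is shaped like the part that bears block_a_center but orange is not meant.

How it is judged:
By the outcome, as a careful person would: the job done as asked, in the order asked, and still so for the second after the job is handed in, with the robot touching nothing.
Of pin_1, pin_2, pin_3, pin_4, pin_5, pin_6 only 4 to 6 are there at a start; the rules pass over those that are not, and their reading is None.
At some moment in a run one of block_a, block_b, block_c may be knocked a few centimetres aside while the robot is not near it.
It also fails if it takes over 210 s, if anything falls off the work surface, if the arm or the gripper's body presses on something with over 40 N, if the wrist force passes 120 N, or if a joint passes its speed limit or range.

## Working session

There is one attempt and no reset: what is moved stays moved. The work goes in short steps, Python scripts to look and compute and a shell command to move; the robot and the scene stay as the last step left them, time stands still between calls to the robot, and variables do not carry over. Pictures are saved under pics/ and viewed, and the job is handed in when it is done.

```bash
ls; mkdir -p pics; python3 - <<'E'
from plant import r, viewer
import cv2, numpy as np
for n in ("scene","top"):
    im=viewer.snapshot(n); cv2.imwrite(f"pics/{n}0.png",cv2.resize(im[:,:,::-1],(800,600),interpolation=cv2.INTER_CUBIC))
    p=viewer.camera_params(n); print(n,p)
print(r.get_state(), r.tcp_to_tips)
E
```

```text
pics
scene {'intrinsics': array([[457.96533384,   0.        , 258.35555231],
       [  0.        , 457.96533384, 192.15519226],
       [  0.        ,   0.        ,   1.        ]]), 'world_to_cam': array([[ 0.84352445, -0.53702235, -0.00857333, -0.42848838],
       [ 0.37175361,  0.57225999,  0.73097042, -0.28412678],
       [-0.38764128, -0.61977858,  0.68235529, -1.16115832],
       [ 0.        ,  0.        ,  0.        ,  1.        ]])}
top {'intrinsics': array([[359.95805927,   0.        , 258.8345493 ],
       [  0.        , 359.95805927, 196.79750983],
       [  0.        ,   0.        ,   1.        ]]), 'world_to_cam': array([[ 0.01388067, -0.99964147,  0.02289649,  0.0188156 ],
       [ 0.98462976,  0.01765215,  0.17376027, -0.5499736 ],
       [-0.17410215,  0.02013266,  0.98452177, -0.85323811],
       [ 0.        ,  0.        ,  0.        ,  1.        ]])}
{'clock': 0.1, 'q': array([-1.28620676,  0.68990121, -0.1945215 ,  1.5662429 ,  0.15731174,
        0.90250005, -0.21511251]), 'qd': array([ 0.00059994, -0.00198287, -0.00089035, -0.00304031, -0.00048739,
        0.00039562, -0.00022786]), 'joint_torque': array([-2.99034458e-03, -5.28494167e+01, -1.27155628e+00, -1.53835005e+01,
       -5.26490528e-02,  2.00005787e-03,  4.34980257e-05]), 'tool_pos': array([0.15501256, 0.60490631, 0.2519888 ]), 'eef_rot': array([ 1.25030403e-01,  9.92152564e-01, -8.28717553e-04, -3.91814488e-05]), 'contact_force': array([-0.24643458, -0.69930267, -0.47761755]), 'moment': array([-0.0309912 , -0.02603403,  0.02321359]), 'opening': 0.9999449471689251} 0.014
```

View pics/scene0.png

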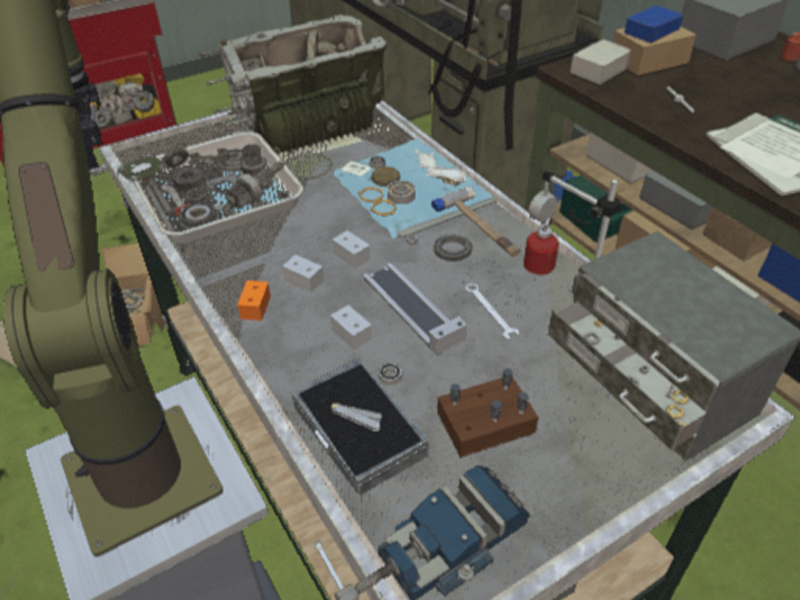

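View pics/top0.png

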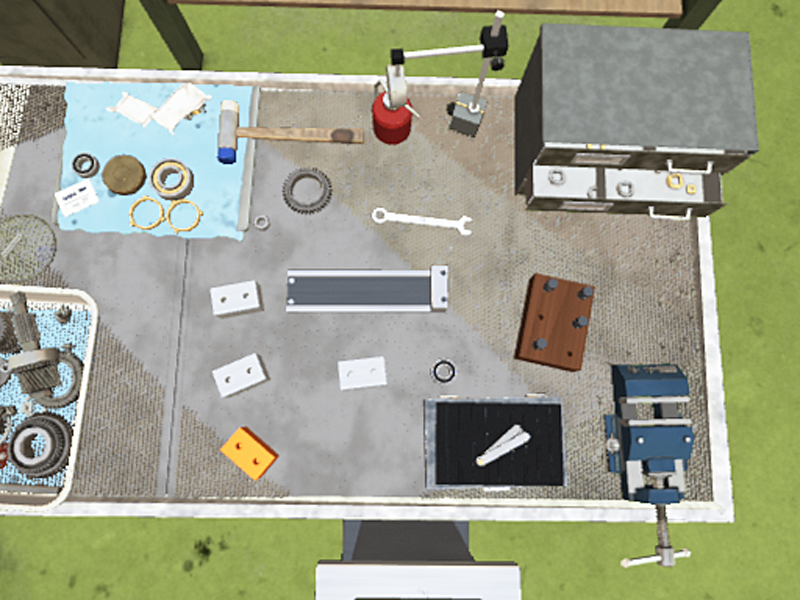

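```bash
cat > h.py <<'E'
from plant import r, viewer
import cv2, numpy as np
P={n:viewer.camera_params(n) for n in("scene","top")}
def proj(n,X):
    X=np.atleast_2d(X); c=X@P[n]["world_to_cam"][:3,:3].T+P[n]["world_to_cam"][:3,3]
    K=P[n]["intrinsics"]; return np.c_[K[0,0]*c[:,0]/-c[:,2]+K[0,2], K[1,1]*(-c[:,1])/-c[:,2]+K[1,2]]
def unproj(n,uv,z):
    uv=np.atleast_2d(uv).astype(float);K=P[n]["intrinsics"];M=P[n]["world_to_cam"];R=M[:3,:3];t=M[:3,3]
    d=np.c_[(uv[:,0]-K[0,2])/K[0,0],-(uv[:,1]-K[1,2])/K[1,1],-np.ones(len(uv))]@R
    o=-R.T@t; s=(z-o[2])/d[:,2]; return o+s[:,None]*d
def tri(uvs): # dict cam->uv
    A=np.zeros((3,3));b=np.zeros(3)
    for n,uv in uvs.items():
        M=P[n]["world_to_cam"];o=-M[:3,:3].T@M[:3,3]
        p=unproj(n,uv,0)[0]; d=(p-o)/np.linalg.norm(p-o);Q=np.eye(3)-np.outer(d,d);A+=Q;b+=Q@o
    return np.linalg.solve(A,b)
def boxhull(n,x,y,yaw,w=.044,l=.072,z0=0,h=.04):
    c,s=np.cos(yaw),np.sin(yaw)
    C=np.array([[x+c*a-s*b,y+s*a+c*b,z] for a in(-w/2,w/2) for b in(-l/2,l/2) for z in(z0,z0+h)])
    return cv2.convexHull(proj(n,C).astype(np.float32))[:,0]
E
python3 - <<'E'
from h import *
import pickle
out={}
for n in P:
    im=viewer.snapshot(n); out[n]={'im':im}
    for k in("block_a_center","pin_1_grip","castle_nut","bearing_sealed_40","ring_wheel","spanner_13"):
        L=viewer.outline_of(n,k); out[n][k]=L
        for d in L:
            ys,xs=np.nonzero(d["pixels"]); print(n,k,round(d["p"],2),d["bbox"],d["pixels"].sum(), im[ys,xs].mean(0).astype(int), unproj(n,[xs.mean(),ys.mean()],.02)[0].round(3)[:2])
pickle.dump(out,open("o0.pkl","wb"))
E
```

```text
scene block_a_center 0.77 [213.1, 199.0, 23.3, 26.2] 470 [143 146 150] [0.444 0.091]
scene block_a_center 0.74 [152.3, 180.6, 18.6, 23.6] 393 [180  99  41] [0.32  0.264]
scene pin_1_grip 0.38 [321.4, 239.8, 4.2, 8.1] 44 [67 68 70] [ 0.617 -0.17 ]
scene bearing_sealed_40 0.58 [243.6, 233.4, 14.0, 14.5] 166 [103 103 101] [ 0.446 -0.05 ]
scene ring_wheel 0.65 [274.4, 149.8, 27.2, 18.2] 283 [86 84 82] [0.747 0.181]
scene spanner_13 0.67 [297.5, 182.6, 29.6, 34.0] 147 [177 184 192] [ 0.698 -0.019]
scene spanner_13 0.16 [315.9, 235.9, 13.6, 12.7] 100 [79 73 70] [ 0.614 -0.173]
top block_a_center 0.86 [138.9, 272.4, 41.8, 36.8] 725 [233 177  76] [0.321 0.268]
top block_a_center 0.67 [219.8, 228.0, 28.1, 23.2] 553 [233 237 242] [0.447 0.095]
top pin_1_grip 0.41 [368.9, 202.3, 7.3, 6.7] 45 [75 80 85] [ 0.536 -0.263]
top castle_nut 0.6 [162.2, 136.0, 8.5, 11.8] 60 [174 172 171] [0.697 0.272]
top bearing_sealed_40 0.51 [272.6, 229.8, 19.9, 15.8] 248 [141 141 143] [ 0.452 -0.036]
top ring_wheel 0.87 [180.3, 106.0, 33.1, 31.9] 472 [121 117 113] [0.758 0.199]
top ring_wheel 0.66 [343.6, 217.7, 5.7, 8.9] 61 [86 83 83] [ 0.499 -0.194]
top spanner_13 0.9 [237.0, 135.4, 58.0, 12.8] 314 [239 240 241] [0.708 0.012]
top spanner_13 0.7 [164.1, 137.5, 9.2, 9.3] 55 [175 173 172] [0.697 0.272]
```

```bash
python3 - <<'E'
from h import *
import pickle
o=pickle.load(open("o0.pkl","rb"))
im=o["top"]["im"][150:270,120:400]; cv2.imwrite("pics/topc.png",cv2.resize(im[:,:,::-1],None,fx=2.85,fy=2.85,interpolation=cv2.INTER_CUBIC))
im=o["scene"]["im"][140:300,140:360]; cv2.imwrite("pics/scc.png",cv2.resize(im[:,:,::-1],None,fx=3.6,fy=3.6,interpolation=cv2.INTER_CUBIC))
E
```

```text
(no output)
```

View pics/topc.png

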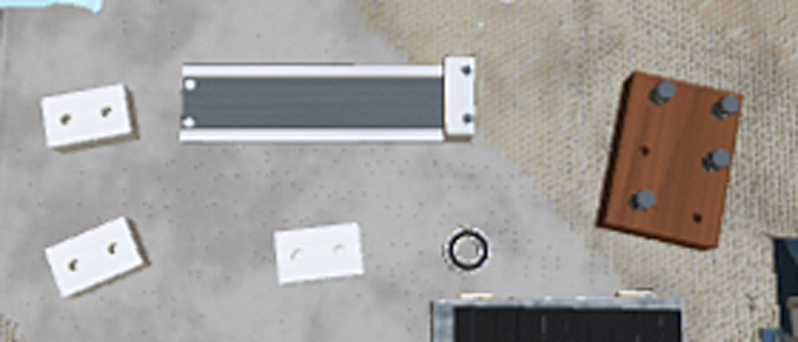

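View pics/scc.png

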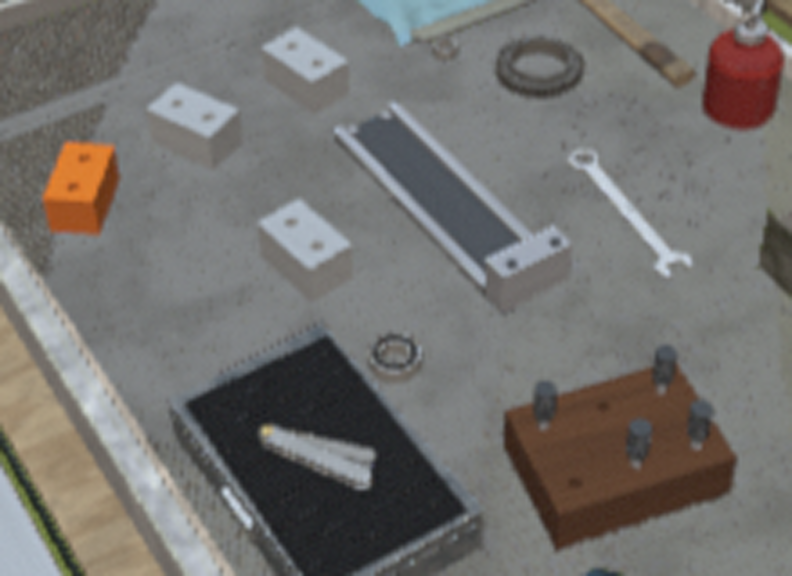

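```bash
cat >> h.py <<'E'
from scipy.ndimage import map_coordinates, gaussian_filter
from scipy.optimize import least_squares
def T(p,pts):
    c,s=np.cos(p[2]),np.sin(p[2]); pts=np.asarray(pts,float)
    return np.c_[p[0]+c*pts[:,0]-s*pts[:,1],p[1]+s*pts[:,0]+c*pts[:,1],pts[:,2]]
def rect(w,l,z): 
    a=[(-w/2,-l/2,z),(w/2,-l/2,z),(w/2,l/2,z),(-w/2,l/2,z)]
    return [(a[i],a[(i+1)%4]) for i in range(4)]
BLOCK=rect(.044,.072,.04)
STAND=rect(.14,.10,.045)
CR=[((s*.035,.004,.011),(s*.035,.238,.011)) for s in(-1,1)]+[((s*.025,.006,.011),(s*.025,.238,.011)) for s in(-1,1)]+[((-.034,0,.045),(.034,0,.045))]+[((-.034,.24,.011),(-.026,.24,.011)),((.026,.24,.011),(.034,.24,.011))]
def fit(ims,edges,p0,rng=5,cams=("top","scene"),verbose=True):
    """edge fit of x,y,yaw: each model edge snaps to the strongest gradient near it"""
    p=np.array(p0,float)
    for it in range(12):
        R=rng if it<4 else max(2.,rng/2)
        meas=[]
        for n in cams:
            g=gaussian_filter(ims[n].astype(float).mean(2),.6)
            for ei,(a,b) in enumerate(edges):
                a_,b_=np.array(a),np.array(b); f=np.linspace(.08,.92,14)[:,None]
                pt=a_+f*(b_-a_); uv=proj(n,T(p,pt)); e=uv[-1]-uv[0]
                if np.linalg.norm(e)<3: continue
                e/=np.linalg.norm(e); nr=np.array([-e[1],e[0]])
                k=np.arange(-R,R+.01,.25)
                S=uv[:,None]+k[None,:,None]*nr
                v=map_coordinates(g,[S[...,1],S[...,0]],order=1)
                G=np.abs(np.gradient(v,axis=1)).mean(0)*np.exp(-.5*(k/R)**2)
                i=G.argmax(); 
                w=G[max(0,i-3):i+4]; off=(w*k[max(0,i-3):i+4]).sum()/w.sum()
                # per-sample
                Gs=np.abs(np.gradient(v,axis=1)); lo=max(0,i-6);hi=i+7
                ws=Gs[:,lo:hi]**2; ks=(ws*k[lo:hi]).sum(1)/(ws.sum(1)+1e-9)
                meas.append((n,ei,pt,uv+ks[:,None]*nr,nr))
        def res(q):
            return np.concatenate([((proj(n,T(q,pt))-tg)@nr) for n,ei,pt,tg,nr in meas])
        s=least_squares(res,p,loss="soft_l1",f_scale=.5,x_scale=[.01,.01,.1]); p=s.x
    if verbose:
        print("fit",p.round(4),"rms px",np.sqrt((res(p)**2).mean()).round(2),{(m[0][0],m[1]):round(float(((proj(m[0],T(p,m[2]))-m[3])@m[4]).mean()),2) for m in meas})
    return p
def draw(im,n,p,edges,f=1):
    for a,b in edges:
        uv=proj(n,T(p,[a,b])); cv2.line(im,tuple(int(v) for v in (uv[0]*f+f/2-.5).round()),tuple(int(v) for v in (uv[1]*f+f/2-.5).round()),(255,0,255),1,cv2.LINE_AA)
def overlay(ims,items,name,roi,f=3,n="top"):
    x0,y0,x1,y1=roi; big=cv2.resize(ims[n][:,:,::-1],None,fx=f,fy=f,interpolation=cv2.INTER_CUBIC).copy()
    for p,e in items: draw(big,n,p,e,f)
    cv2.imwrite(name,big[y0*f:y1*f,x0*f:x1*f])
E
python3 - <<'E'
from h import *
import pickle
o=pickle.load(open("o0.pkl","rb")); ims={n:o[n]["im"] for n in P}
c=lambda x,y,z:unproj("top",[120+x/2.85,150+y/2.85],z)[0]
for n in P:
    M=P[n]["world_to_cam"]; print(n,"cam at",(-M[:3,:3].T@M[:3,3]).round(3))
items=[]
for h1,h2 in (((66,120),(106,112)),((73,265),(112,249)),((295,255),(339,249))):
    a,b=c(*h1,.04),c(*h2,.04); d=b-a; print("holes dist",np.linalg.norm(d).round(4))
    for cams in (("top",),("scene",),("top","scene")):
        p=fit(ims,BLOCK,[*((a+b)/2)[:2],np.arctan2(-d[0],d[1])],cams=cams)
    items.append((p,BLOCK))
i=(c(443,103,.005)+0)[:2]; e=c(181,103,.005)[:2]; print("len",np.linalg.norm(i-e))
d=e-i
for cams in (("top",),("scene",),("top","scene")): p=fit(ims,CR,[*i,np.arctan2(-d[0],d[1])],cams=cams)
items.append((p,CR))
q=[c(635,72,.045),c(742,95,.045),c(716,246,.045),c(602,225,.045)]
m=np.mean(q,0); d=q[0]-q[3]; 
for cams in (("top",),("scene",),("top","scene")):p=fit(ims,STAND,[*m[:2],np.arctan2(d[1],d[0])],cams=cams)
items.append((p,STAND))
pickle.dump(items,open("items.pkl","wb"))
overlay(ims,items,"pics/ov0.png",(130,150,395,270))
overlay(ims,items,"pics/ov0s.png",(140,140,360,300),f=3,n="scene")
E
```

```text
scene cam at [ 0.017 -0.787  0.996]
top cam at [0.393 0.046 0.935]
holes dist 0.0355
fit [ 0.5633  0.3024 -2.9333] rms px 0.23 {('t', 0): -0.24, ('t', 1): -0.19, ('t', 2): -0.24, ('t', 3): -0.2}
fit [ 0.5631  0.3007 -2.9309] rms px 0.15 {('s', 0): -0.17, ('s', 1): -0.07, ('s', 2): -0.17, ('s', 3): -0.07}
fit [ 0.5632  0.302  -2.9327] rms px 0.25 {('t', 0): -0.39, ('t', 1): -0.12, ('t', 2): -0.11, ('t', 3): -0.26, ('s', 0): 0.07, ('s', 1): -0.18, ('s', 2): -0.43, ('s', 3): 0.01}
holes dist 0.0355
fit [ 0.4396  0.2877 -2.7156] rms px 0.21 {('t', 0): -0.22, ('t', 1): -0.16, ('t', 2): -0.23, ('t', 3): -0.17}
fit [ 0.4397  0.2857 -2.7056] rms px 0.1 {('s', 0): -0.06, ('s', 1): -0.05, ('s', 2): -0.06, ('s', 3): -0.06}
fit [ 0.4396  0.2871 -2.7132] rms px 0.27 {('t', 0): -0.43, ('t', 1): -0.07, ('t', 2): -0.02, ('t', 3): -0.23, ('s', 0): 0.25, ('s', 1): -0.19, ('s', 2): -0.41, ('s', 3): 0.06}
holes dist 0.0384
fit [ 0.4458  0.0939 -3.0094] rms px 0.19 {('t', 0): -0.24, ('t', 1): -0.05, ('t', 2): -0.25, ('t', 3): -0.05}
fit [ 0.4459  0.0926 -3.0073] rms px 0.1 {('s', 0): -0.09, ('s', 1): -0.
[... 390 characters left out ...]
 rms px 0.98 {('s', 0): -0.3, ('s', 1): 2.09, ('s', 2): -0.36, ('s', 3): 0.11, ('s', 4): -0.0}
fit [ 0.5867 -0.015   0.0196] rms px 0.72 {('t', 0): -0.09, ('t', 1): -0.03, ('t', 2): -0.19, ('t', 3): -0.09, ('t', 4): 0.22, ('s', 0): -0.06, ('s', 1): 2.15, ('s', 2): -0.13, ('s', 3): 0.3, ('s', 4): -0.37}
fit [ 0.5313 -0.2142 -0.2102] rms px 1.37 {('t', 0): -1.55, ('t', 1): -1.3, ('t', 2): -1.58, ('t', 3): -0.94}
fit [ 0.5254 -0.2173 -0.2156] rms px 1.26 {('s', 0): 0.08, ('s', 1): -2.03, ('s', 2): 0.07, ('s', 3): -1.34}
fit [ 0.5302 -0.2175 -0.2092] rms px 1.35 {('t', 0): -0.24, ('t', 1): -1.46, ('t', 2): -2.24, ('t', 3): -0.75, ('s', 0): -0.18, ('s', 1): -1.43, ('s', 2): 0.25, ('s', 3): -2.05}
```

View pics/ov0.png

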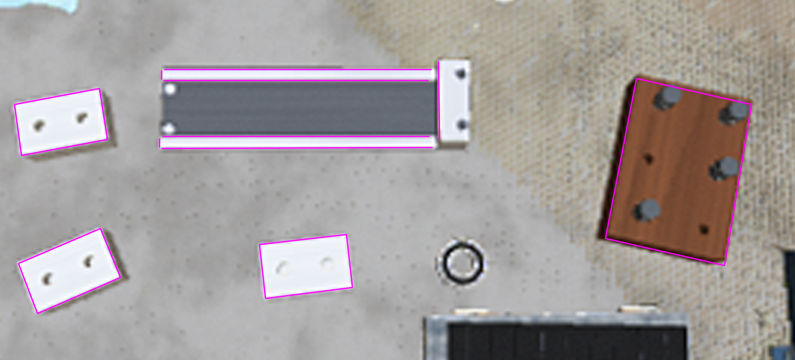

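View pics/ov0s.png

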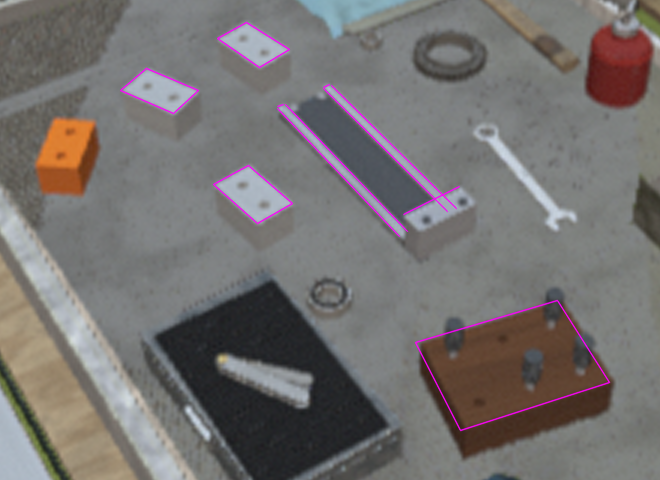

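```bash
cat >> h.py <<'E'
from scipy.spatial.transform import Rotation as Rn
def pose():
    s=r.get_state(); R=Rn.from_quat(s["eef_rot"]).as_matrix()
    return s,np.array(s["tool_pos"]),R,np.degrees(np.arctan2(R[1,1],R[0,1]))
def plan(x,y,z,ang=None):
    """shift (cm, tool axes) and turn (deg about tool z) to a TCP pose; ang = world direction (deg) of tool y, mod 180"""
    s,p,R,a=pose(); d=R.T@(np.array([x,y,z])-p)*100
    t=0 if ang is None else -((ang-a+90)%180-90)
    print("shift",d.round(2),"turn",round(t,1),"| at",p.round(4),"ang",round(a,1),"tilt z",R[:,2].round(4))
def grab(tag=None):
    return {n:viewer.snapshot(n) for n in P}
E
python3 -c "
from h import *
plan(.446,.094,.15,7.56)"
```

```text
shift [-40.87 -42.33  10.27] turn 68.1 | at [0.1551 0.6055 0.2528] ang 75.6 tilt z [ 0.e+00  1.e-04 -1.e+00]
```

```bash
python3 -m inch '[[0,[-20,-21,3],34],[0,[-20,-21,3],34],[0,[-20,-21,3],34],[0,[-20,-21,3],34],[0,[-20,-21,3],34],[0,[-20,-21,3],34],[0,[-40.9,-42.3,10],68.1],[0,[-40.9,-42.3,10],68.1],[0,[-40.9,-42.3,10],68.1],[0,[-40.9,-42.3,10],68.1],[0,[-40.9,-42.3,10],68.1],[0,[-40.9,-42.3,10],68.1],[0,[-40.9,-42.3,10],68.1],[0,[-40.9,-42.3,10],68.1],[0,[-40.9,-42.3,10],68.1],[0,[-40.9,-42.3,10],68.1]]' 30
python3 - <<'E'
from h import *
ims=grab(); print(pose()[0]["q"].round(2))
p=fit(ims,BLOCK,[.4459,.0935,-3.009],cams=("scene",)); 
plan(.4459,.0935,.028,np.degrees(p[2]))
overlay(ims,[(p,BLOCK)],"pics/a1.png",(130,100,395,300),n="scene")
E
```

```text
clock: 2.4
tool_pos: [0.4457, 0.0963, 0.153]
eef_rot: [0.658, 0.753, 0.0, -0.0]
contact_force: [-0.1, 0.4, 0.5]
opening: 0.999
[-0.31  0.66 -0.    2.16 -0.    0.32 -0.18]
fit [ 0.4459  0.0926 -3.0072] rms px 0.1 {('s', 0): -0.08, ('s', 1): -0.04, ('s', 2): -0.07, ('s', 3): -0.05}
shift [-0.26 -0.03 12.5 ] turn 0.0 | at [0.4458 0.096  0.153 ] ang 7.7 tilt z [ 2.e-04  9.e-04 -1.e+00]
```

```bash
python3 -m inch '[[0,[-0.2,0,4],0],[0,[-0.2,0,8],0],[0,[-0.2,0,11],0],[0,[-0.2,0,12.5],0],[0,[-0.2,0,12.5],0],[0,[-0.2,0,12.5],0],[0.6,[-0.2,0,12.5],0],[0.6,[-0.2,0,12.5],0],[0.6,[-0.2,0,12.5],0],[0.6,[-0.2,0,12.5],0],[0.6,[-0.2,0,12.5],0],[0.6,[-0.2,0,12.5],0],[0.6,[-0.2,0,12.5],0],[0.6,[-0.2,0,12.5],0]]' 30
python3 -c "
from h import *
s,p,R,a=pose();print(p,a,s['opening']*88,s['contact_force'])"
```

```text
clock: 3.9
tool_pos: [0.4462, 0.093, 0.0278]
eef_rot: [0.659, 0.752, 0.0, -0.001]
contact_force: [-1.9, 1.1, 2.7]
opening: 0.498
[0.44621209 0.09300587 0.02784441] 7.590138649331721 43.80472949627887 [-1.89389369  1.12474931  2.7111828 ]
```

```bash
python3 -m inch '[[0.6,[0,0,-3],0],[0.6,[0,0,-7],0],[0.6,[0,0,-7],0],[0.6,[0,0,-7],0]]' 
python3 -c "
from h import *
ims=grab();plan(.5861,.0293,.095,1.13);
"
```

```text
clock: 4.3
tool_pos: [0.4475, 0.0918, 0.0988]
eef_rot: [0.66, 0.751, 0.001, 0.001]
contact_force: [0.1, 0.5, -4.4]
opening: 0.497
shift [-7.99 13.03  0.22] turn 6.3 | at [0.4466 0.0916 0.0972] ang 7.5 tilt z [-4.e-04 -7.e-04 -1.e+00]
```

```bash
python3 -m inch '[[0.6,[-2.7,4.3,0.2],2],[0.6,[-5.4,8.6,0.2],4],[0.6,[-8,13,0.2],6.3],[0.6,[-8,13,0.2],6.3],[0.6,[-8,13,0.2],6.3],[0.6,[-8,13,0.2],6.3],[0.6,[-8,13,0.2],6.3]]' 
python3 - <<'E'
from h import *
import pickle
ims=grab();plan(.5861,.0293,.033,1.13)
s,p,R,a=pose(); zt=p[2]+.012
for w in(.044,):
  E=rect(.044,.072,zt)
  f=fit(ims,E,[p[0],p[1],np.radians(a)],cams=("scene",),rng=4)
  f2=fit(ims,E,[p[0],p[1],np.radians(a)],cams=("top",),rng=4)
c=pickle.load(open("items.pkl","rb"))[3]
overlay(ims,[(f,E),c],"pics/a2s.png",(160,120,380,290),n="scene");overlay(ims,[(f,E),c],"pics/a2t.png",(140,130,400,270),n="top")
E
```

```text
clock: 5.1
tool_pos: [0.584, 0.0311, 0.0949]
eef_rot: [0.698, 0.716, -0.001, -0.001]
contact_force: [0.2, 0.8, -3.4]
opening: 0.495
shift [-0.16  0.14  6.25] turn 0.2 | at [0.5848 0.0309 0.0955] ang 1.4 tilt z [-1.4e-03 -3.0e-04 -1.0e+00]
fit [0.5829 0.0307 0.0951] rms px 0.47 {('s', 0): -0.17, ('s', 1): -0.23, ('s', 2): -0.19, ('s', 3): -0.17}
fit [0.5816 0.0279 0.0229] rms px 1.14 {('t', 0): -1.38, ('t', 1): 0.9, ('t', 2): -1.23, ('t', 3): 0.64}
```

View pics/a2s.png

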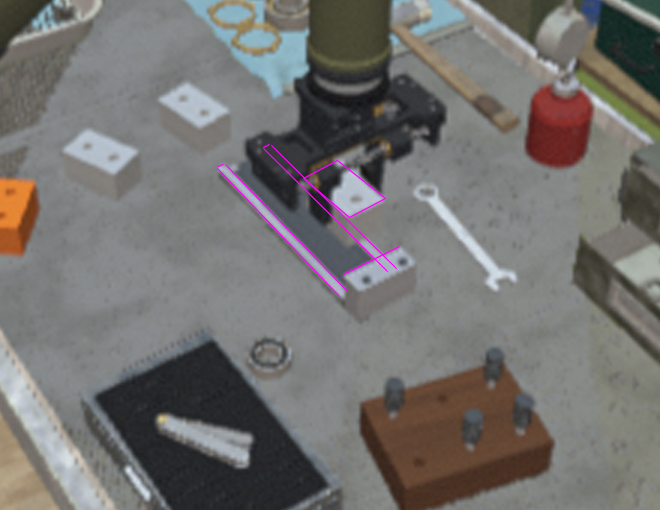

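View pics/a2t.png

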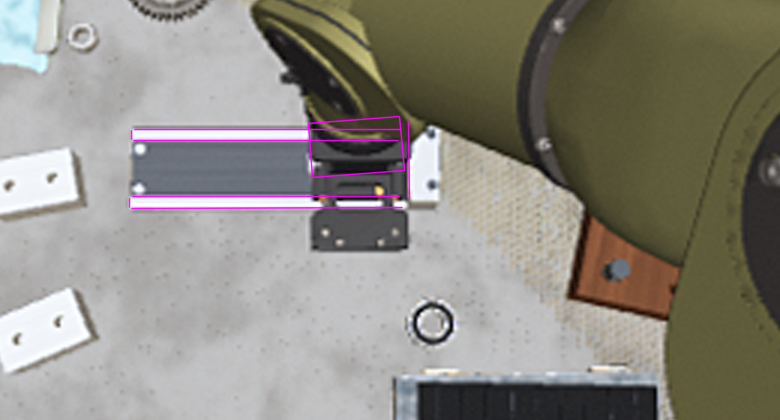

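```bash
python3 -m inch '[[0.6,[-0.2,0.1,1],0.3],[0.6,[-0.2,0.1,1],0.3],[0.6,[-0.2,0.1,3],0.3],[0.6,[-0.2,0.1,4.5],0.3],[0.6,[-0.2,0.1,5],0.3],[0.6,[-0.2,0.1,5.4],0.3],[0.6,[-0.2,0.1,5.7],0.3],[0.6,[-0.2,0.1,5.9],0.3],[0.6,[-0.2,0.1,5.9],0.3],[0.6,[-0.2,0.1,5.9],0.3]]' 
python3 -c "
from h import *
plan(.5861,.0293,.033,1.13)
"
```

```text
clock: 6.2
tool_pos: [0.5873, 0.028, 0.037]
eef_rot: [0.701, 0.713, 0.0, 0.0]
contact_force: [-0.5, 1.3, -3.6]
opening: 0.496
shift [ 0.13 -0.11  0.4 ] turn -0.2 | at [0.5873 0.028  0.037 ] ang 0.9 tilt z [ 6.e-04  2.e-04 -1.e+00]
```

```bash
python3 -m inch '[[0.6,[0,-0.1,0.1],-0.2],[0.6,[0,-0.1,0.2],-0.2],[0.6,[0,-0.1,0.3],-0.2],[0.6,[0,-0.1,0.4],-0.2],[0.6,[0,-0.1,0.4],-0.2]]' 
python3 -c "
from h import *
plan(.5861,.0293,.033,1.13)
"
```

```text
clock: 6.7
tool_pos: [0.586, 0.028, 0.0329]
eef_rot: [0.7, 0.714, -0.0, 0.0]
contact_force: [0.0, 0.2, -1.2]
opening: 0.497
shift [ 0.13  0.01 -0.01] turn 0.0 | at [0.586  0.028  0.0329] ang 1.1 tilt z [ 1.e-04 -1.e-04 -1.e+00]
```

```bash
python3 -m inch '[[0.6,[-0.2,0,0],0],[0.6,[-0.4,0,0],0],[0.6,[-0.5,0,0],0],[0.6,[-0.6,0,0],0],[0.6,[-0.7,0,0],0],[0.6,[-0.75,0,0],0],[0.6,[-0.75,0,0],0]]' 
```

```text
clock: 7.4
tool_pos: [0.5865, 0.0209, 0.0329]
eef_rot: [0.7, 0.714, 0.001, -0.0]
contact_force: [0.2, 3.6, 0.3]
opening: 0.494
```

```bash
python3 -m inch '[[0.6,[-0.1,0,0],0],[0.6,[-0.2,0,0],0],[0.6,[-0.2,0,0],0]]' 
```

```text
clock: 7.7
tool_pos: [0.5864, 0.0201, 0.0329]
eef_rot: [0.7, 0.714, 0.001, -0.001]
contact_force: [-0.9, 5.5, -0.2]
opening: 0.497
```

```bash
python3 -m inch '[[0.6,[-0.1,0,0],0],[0.6,[-0.2,0,0],0],[0.6,[-0.2,0,0],0]]';python3 -m inch '[[0.6,[-0.1,0,0],0],[0.6,[-0.2,0,0],0],[0.6,[-0.2,0,0],0]]' 
```

```text
clock: 8.0
tool_pos: [0.5864, 0.0201, 0.0329]
eef_rot: [0.699, 0.715, 0.002, -0.002]
contact_force: [0.3, 8.5, -0.4]
opening: 0.495
clock: 8.3
tool_pos: [0.5864, 0.0201, 0.033]
eef_rot: [0.699, 0.715, 0.004, -0.003]
contact_force: [-0.2, 11.3, -1.5]
opening: 0.496
```

```bash
python3 -m inch '[[0.6,[0.4,0,0],0],[0.3,[0.4,0,0],0],[0.2,[0.4,0,0],0],[0.2,[0.4,0,0],0],[0.2,[0.4,0,0],0],[0.2,[0.4,0,-3],0],[0.2,[0.4,0,-8],0],[0,[0.4,0,-12],0],[0,[10,0,-12],0],[0,[15,0,-12],0],[0,[15,0,-12],0],[0,[15,0,-12],0]]' 
python3 - <<'E'
from h import *
import pickle
ims=grab(); print(pose()[0]["contact_force"])
E=rect(.044,.072,.045)
b=fit(ims,E,[.5864,.0205,.02],rng=3,cams=("scene",));b=fit(ims,E,[.5864,.0205,.02],rng=3,cams=("top",))
for p0 in ([.5632,.302,.2086],[.4396,.2871,.427]):
    p=fit(ims,BLOCK,p0,cams=("scene",))
    p=fit(ims,BLOCK,p0,cams=("top",))
    plan(p[0],p[1],.12,np.degrees(p[2]))
overlay(ims,[(b,E)],"pics/a3t.png",(130,130,390,280),n="top");overlay(ims,[(b,E)],"pics/a3s.png",(130,110,390,300),n="scene")
E
```

```text
clock: 9.5
tool_pos: [0.5818, 0.1742, 0.1541]
eef_rot: [0.696, 0.718, 0.003, -0.003]
contact_force: [-0.6, -0.1, 0.7]
opening: 1.0
[ 0.83956252 -1.25280949 -0.04412404]
fit [0.5865 0.0222 0.0319] rms px 0.27 {('s', 0): 0.3, ('s', 1): -0.09, ('s', 2): 0.35, ('s', 3): -0.09}
fit [0.5805 0.0338 0.0167] rms px 0.86 {('t', 0): 1.11, ('t', 1): 0.12, ('t', 2): 0.96, ('t', 3): 0.12}
fit [0.563  0.3009 0.208 ] rms px 0.2 {('s', 0): -0.09, ('s', 1): -0.11, ('s', 2): -0.11, ('s', 3): -0.08}
fit [0.5632 0.3024 0.208 ] rms px 0.28 {('t', 0): -0.3, ('t', 1): -0.25, ('t', 2): -0.3, ('t', 3): -0.25}
shift [13.74 -1.66  3.26] turn -10.6 | at [0.5829 0.1654 0.1527] ang 1.3 tilt z [-2.e-04 -5.e-04 -1.e+00]
fit [0.4397 0.2856 0.4381] rms px 0.1 {('s', 0): -0.06, ('s', 1): -0.06, ('s', 2): -0.07, ('s', 3): -0.05}
fit [0.4395 0.2877 0.426 ] rms px 0.26 {('t', 0): -0.28, ('t', 1): -0.22, ('t', 2): -0.28, ('t', 3): -0.21}
shift [ 12.55 -14.06   3.27] turn -23.1 | at [0.5829 0.1654 0.1527] ang 1.3 tilt z [-2.e-04 -5.e-04 -1.e+00]
```

View pics/a3t.png

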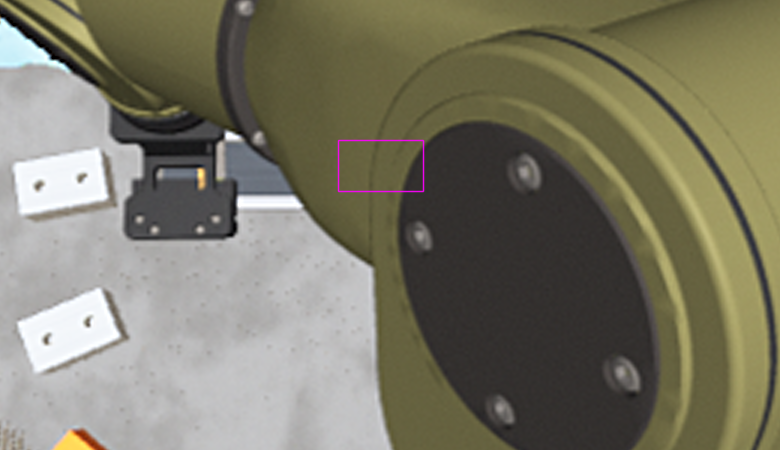

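View pics/a3s.png

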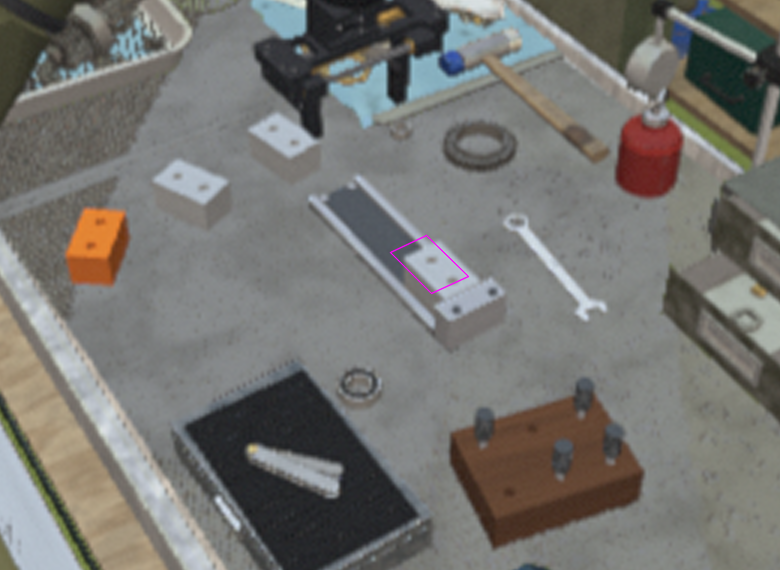

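```bash
python3 -m inch '[[0,[4,-0.5,1],-4],[0,[9,-1.1,1],-8],[0,[13.7,-1.7,2],-10.6],[0,[13.7,-1.7,3],-10.6],[0,[13.7,-1.7,3],-10.6],[0,[13.7,-1.7,3],-10.6],[0,[13.7,-1.7,3],-10.6]]' 
python3 -c "
from h import *
plan(.5631,.3017,.028,11.9)
"
```

```text
clock: 10.3
tool_pos: [0.565, 0.298, 0.1228]
eef_rot: [0.633, 0.774, -0.001, 0.001]
contact_force: [0.2, -0.1, 0.1]
opening: 1.0
shift [ 0.42 -0.12  9.48] turn -0.4 | at [0.565  0.298  0.1228] ang 11.5 tilt z [ 8.e-04 -2.e-03 -1.e+00]
```

```bash
python3 -m inch '[[0,[0.3,-0.1,4],-0.3],[0,[0.3,-0.1,7],-0.3],[0,[0.3,-0.1,9.4],-0.3],[0,[0.3,-0.1,9.4],-0.3],[0,[0.3,-0.1,9.4],-0.3],[0,[0.3,-0.1,9.4],-0.3],[0.6,[0.3,-0.1,9.4],-0.3],[0.6,[0.3,-0.1,9.4],-0.3],[0.6,[0.3,-0.1,9.4],-0.3],[0.6,[0.3,-0.1,9.4],-0.3],[0.6,[0.3,-0.1,9.4],-0.3],[0.6,[0.3,-0.1,9.4],-0.3],[0.6,[0.3,-0.1,9.4],-0.3],[0.6,[0.3,-0.1,9.4],-0.3],[0.6,[0.3,-0.1,2.4],-0.3],[0.6,[0.3,-0.1,2.4],-0.3],[0.6,[0.3,-0.1,2.4],-0.3],[0.6,[0.3,-0.1,2.4],-0.3]]' 
python3 - <<'E'
from h import *
import pickle
ims=grab(); print(pose()[0]["opening"]*88)
c=np.array([.5865,-.0159]); a=.0196
for yy in (.120,):
    x,y=c+yy*np.array([-np.sin(a),np.cos(a)]); plan(x,y,.095,1.13)
E
```

```text
clock: 12.1
tool_pos: [0.5614, 0.3028, 0.0976]
eef_rot: [0.629, 0.777, -0.001, 0.0]
contact_force: [-0.9, 0.1, -5.0]
opening: 0.497
43.97087285485161
shift [-19.87  -1.86   0.21] turn 10.9 | at [0.5609 0.3023 0.0965] ang 12.0 tilt z [-0.003 -0.003 -1.   ]
```

```bash
python3 -m inch '[[0.6,[-5,-0.5,0.2],3],[0.6,[-10,-1,0.2],6],[0.6,[-15,-1.4,0.2],9],[0.6,[-19.9,-1.9,0.2],10.9],[0.6,[-19.9,-1.9,0.2],10.9],[0.6,[-19.9,-1.9,0.2],10.9],[0.6,[-19.9,-1.9,0.2],10.9],[0.6,[-19.9,-1.9,0.2],10.9]]' 
python3 -c "
from h import *
plan(.5841,.104,.036,1.13)
"
```

```text
clock: 13.0
tool_pos: [0.5843, 0.1073, 0.0963]
eef_rot: [0.699, 0.715, 0.0, -0.001]
contact_force: [-0.2, 0.1, -4.5]
opening: 0.497
shift [-0.34 -0.02  6.03] turn 0.2 | at [0.5843 0.1073 0.0963] ang 1.3 tilt z [-9.0e-04  1.4e-03 -1.0e+00]
```

```bash
python3 -m inch '[[0.6,[-0.2,0,3],0.2],[0.6,[-0.2,0,5],0.2],[0.6,[-0.2,0,5.5],0.2],[0.6,[-0.2,0,5.8],0.2],[0.6,[-0.2,0,6],0.2],[0.6,[-0.2,0,6],0.2],[0.6,[-0.2,0,6],0.2]]' 
python3 -c "
from h import *
plan(.5841,.104,.033,1.13)
"
```

```text
clock: 13.7
tool_pos: [0.5855, 0.1035, 0.0375]
eef_rot: [0.701, 0.713, 0.001, 0.0]
contact_force: [-0.5, 0.4, -4.0]
opening: 0.491
shift [ 0.05 -0.14  0.45] turn -0.2 | at [0.5855 0.1035 0.0375] ang 0.9 tilt z [ 1.3e-03  6.0e-04 -1.0e+00]
```

```bash
python3 -m inch '[[0.6,[0,-0.1,0.2],-0.2],[0.6,[0,-0.1,0.35],-0.2],[0.6,[0,-0.1,0.42],-0.2],[0.6,[0,-0.1,0.42],-0.2],[0.6,[-0.3,-0.1,0.42],-0.2],[0.6,[-0.6,-0.1,0.42],-0.2],[0.6,[-0.8,-0.1,0.42],-0.2],[0.6,[-1,-0.1,0.42],-0.2],[0.6,[-1.1,-0.1,0.42],-0.2],[0.6,[-1.2,-0.1,0.42],-0.2],[0.6,[-1.2,-0.1,0.42],-0.2]]' 

```

```text
clock: 14.8
tool_pos: [0.5855, 0.0949, 0.0338]
eef_rot: [0.699, 0.715, 0.004, -0.001]
contact_force: [0.7, 5.7, 4.0]
opening: 0.494
```

```bash
python3 -m inch '[[0.6,[-0.1,0,0],0],[0.6,[-0.2,0,0],0],[0.6,[-0.2,0,0],0]]';python3 -m inch '[[0.6,[-0.1,0,0],0],[0.6,[-0.2,0,0],0],[0.6,[-0.2,0,0],0]]' 
```

```text
clock: 15.1
tool_pos: [0.5855, 0.0948, 0.0339]
eef_rot: [0.699, 0.715, 0.005, -0.002]
contact_force: [0.0, 7.8, 1.1]
opening: 0.492
clock: 15.4
tool_pos: [0.5854, 0.0947, 0.0339]
eef_rot: [0.699, 0.715, 0.006, -0.003]
contact_force: [-0.5, 11.0, 0.8]
opening: 0.494
```

```bash
python3 -m inch '[[0.6,[0.6,0,0],0],[0.3,[0.6,0,0],0],[0.2,[0.6,0,0],0],[0.2,[0.6,0,0],0],[0.2,[0.6,0,0],0],[0.2,[0.6,0,-3],0],[0.2,[0.6,0,-8],0],[0,[0.4,0,-12],0],[0,[5,0,-12],0],[0,[10,0,-12],0],[0,[15,0,-12],0],[0,[18,0,-12],0],[0,[18,0,-12],0],[0,[18,0,-12],0]]' 
python3 - <<'E'
from h import *
import pickle
ims=grab()
E=rect(.044,.072,.045)
its=[]
for y in(.0205,.0935): its.append((fit(ims,E,[.586,y,.02],rng=3,cams=("scene",)),E))
for p0 in ([.4396,.2871,.427],):
    p=fit(ims,BLOCK,p0,cams=("scene",))
    plan(p[0],p[1]+.0015,.12,np.degrees(p[2]))
overlay(ims,[],"pics/a4s.png",(230,150,350,260),f=6,n="scene")
E
```

```text
clock: 16.8
tool_pos: [0.5804, 0.267, 0.1521]
eef_rot: [0.7, 0.714, -0.001, 0.0]
contact_force: [0.2, -0.9, 0.5]
opening: 1.006
fit [0.5865 0.0323 0.0159] rms px 0.41 {('s', 0): -0.3, ('s', 1): -0.05, ('s', 2): -0.22, ('s', 3): -0.05}
fit [0.5858 0.099  0.038 ] rms px 0.84 {('s', 0): 1.04, ('s', 1): -0.02, ('s', 2): 1.26, ('s', 3): -0.03}
fit [0.4397 0.2857 0.4358] rms px 0.1 {('s', 0): -0.06, ('s', 1): -0.05, ('s', 2): -0.07, ('s', 3): -0.05}
shift [  2.51 -14.1    3.2 ] turn -24.0 | at [0.5811 0.2646 0.152 ] ang 1.0 tilt z [-3.0e-04 -2.6e-03 -1.0e+00]
```

View pics/a4s.png

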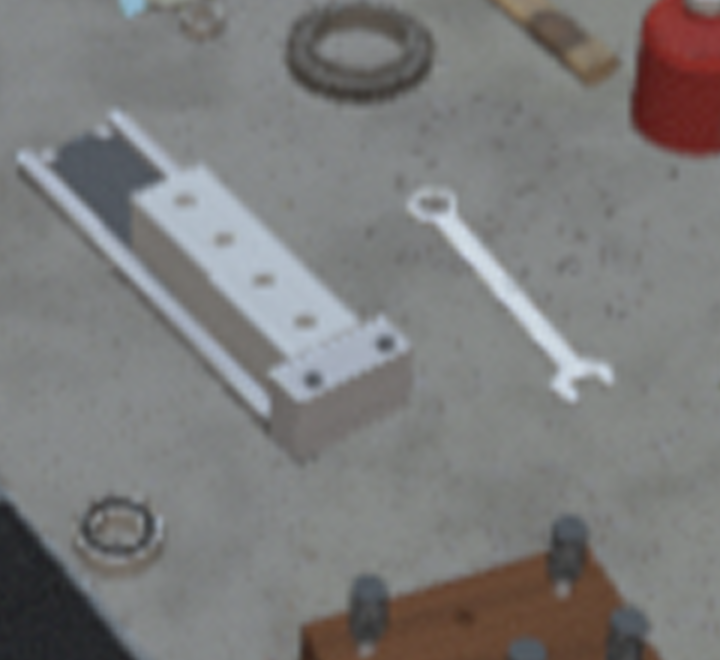

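```bash
python3 -m inch '[[0,[1,-5,1],-8],[0,[1.8,-10,2],-16],[0,[2.5,-14.1,3],-24],[0,[2.5,-14.1,3],-24],[0,[2.5,-14.1,3],-24],[0,[2.5,-14.1,3],-24],[0,[2.5,-14.1,3],-24],[0,[2.5,-14.1,3],-24]]' 
python3 -c "
from h import *
plan(.4397,.287,.028,24.8)
"
```

```text
clock: 17.7
tool_pos: [0.4406, 0.2889, 0.1226]
eef_rot: [0.538, 0.843, 0.0, 0.0]
contact_force: [0.3, -0.2, 1.2]
opening: 0.998
shift [-0.14 -0.18  9.46] turn 0.2 | at [0.4406 0.2889 0.1226] ang 25.0 tilt z [ 1.1e-03  4.0e-04 -1.0e+00]
```

```bash
python3 -m inch '[[0,[-0.2,-0.1,4],0.2],[0,[-0.2,-0.1,7],0.2],[0,[-0.2,-0.1,9.4],0.2],[0,[-0.2,-0.1,9.4],0.2],[0,[-0.2,-0.1,9.4],0.2],[0,[-0.2,-0.1,9.4],0.2],[0.6,[-0.2,-0.1,9.4],0.2],[0.6,[-0.2,-0.1,9.4],0.2],[0.6,[-0.2,-0.1,9.4],0.2],[0.6,[-0.2,-0.1,9.4],0.2],[0.6,[-0.2,-0.1,9.4],0.2],[0.6,[-0.2,-0.1,9.4],0.2],[0.6,[-0.2,-0.1,9.4],0.2],[0.6,[-0.2,-0.1,9.4],0.2],[0.6,[-0.2,-0.1,2.4],0.2],[0.6,[-0.2,-0.1,2.4],0.2],[0.6,[-0.2,-0.1,2.4],0.2],[0.6,[-0.2,-0.1,2.4],0.2]]' 
python3 - <<'E'
from h import *
ims=grab(); print(pose()[0]["opening"]*88)
c=np.array([.5865,-.0159]); a=.0196
for yy in (.194,):
    x,y=c+yy*np.array([-np.sin(a),np.cos(a)]); plan(x,y,.095,1.13)
E
```

```text
clock: 19.5
tool_pos: [0.4391, 0.2864, 0.0978]
eef_rot: [0.538, 0.843, -0.0, 0.0]
contact_force: [-0.5, -0.2, -3.8]
opening: 0.499
43.50605659250266
shift [-15.87   8.52   0.2 ] turn 23.8 | at [0.4386 0.2861 0.0971] ang 24.9 tilt z [-0.0018 -0.0022 -1.    ]
```

```bash
python3 -m inch '[[0.6,[-4,2,0.2],6],[0.6,[-8,4,0.2],12],[0.6,[-12,6,0.2],18],[0.6,[-15.9,8.5,0.2],23.8],[0.6,[-15.9,8.5,0.2],23.8],[0.6,[-15.9,8.5,0.2],23.8],[0.6,[-15.9,8.5,0.2],23.8],[0.6,[-15.9,8.5,0.2],23.8]]' 
python3 -c "
from h import *
plan(.5827,.178,.036,1.13)
"
```

```text
clock: 20.4
tool_pos: [0.5816, 0.1803, 0.096]
eef_rot: [0.699, 0.715, -0.001, -0.001]
contact_force: [-0.5, -0.0, -3.0]
opening: 0.497
shift [-0.23  0.12  6.  ] turn 0.2 | at [0.5816 0.1803 0.096 ] ang 1.3 tilt z [-1.9e-03  4.0e-04 -1.0e+00]
```

```bash
python3 -m inch '[[0.6,[-0.1,0,3],0.2],[0.6,[-0.1,0,5],0.2],[0.6,[-0.1,0,5.5],0.2],[0.6,[-0.1,0,5.8],0.2],[0.6,[-0.1,0,6],0.2],[0.6,[-0.1,0,6],0.2],[0.6,[-0.1,0,6],0.2]]' 
python3 -c "
from h import *
plan(.5827,.178,.033,1.13)
"
```

```text
clock: 21.1
tool_pos: [0.5837, 0.1781, 0.0373]
eef_rot: [0.701, 0.713, 0.001, 0.0]
contact_force: [-0.2, 0.6, -3.2]
opening: 0.497
shift [-0.01 -0.11  0.43] turn -0.2 | at [0.5837 0.1781 0.0373] ang 0.9 tilt z [ 1.2e-03  7.0e-04 -1.0e+00]
```

```bash
python3 -m inch '[[0.6,[0,-0.1,0.2],-0.2],[0.6,[0,-0.1,0.35],-0.2],[0.6,[0,-0.1,0.42],-0.2],[0.6,[0,-0.1,0.42],-0.2],[0.6,[-0.3,-0.1,0.42],-0.2],[0.6,[-0.6,-0.1,0.42],-0.2],[0.6,[-0.8,-0.1,0.42],-0.2],[0.6,[-1,-0.1,0.42],-0.2],[0.6,[-1.2,-0.1,0.42],-0.2],[0.6,[-1.4,-0.1,0.42],-0.2],[0.6,[-1.4,-0.1,0.42],-0.2]]';python3 -m inch '[[0.6,[-0.1,0,0],0],[0.6,[-0.2,0,0],0],[0.6,[-0.2,0,0],0]]' 

```

```text
clock: 22.2
tool_pos: [0.5839, 0.1666, 0.0337]
eef_rot: [0.7, 0.714, 0.003, -0.001]
contact_force: [1.0, 4.9, 5.9]
opening: 0.495
clock: 22.5
tool_pos: [0.5839, 0.1651, 0.0337]
eef_rot: [0.7, 0.714, 0.003, -0.001]
contact_force: [1.0, 5.5, 5.6]
opening: 0.495
```

```bash
python3 -m inch '[[0.6,[-0.1,0,-0.05],0],[0.6,[-0.2,0,-0.05],0],[0.6,[-0.2,0,-0.05],0]]';python3 -m inch '[[0.6,[-0.1,0,0],0],[0.6,[-0.2,0,0],0],[0.6,[-0.2,0,0],0]]' ;python3 -m inch '[[0.6,[-0.1,0,0],0],[0.6,[-0.2,0,0],0],[0.6,[-0.2,0,0],0]]' 
```

```text
clock: 22.8
tool_pos: [0.5838, 0.1648, 0.0338]
eef_rot: [0.699, 0.715, 0.005, -0.002]
contact_force: [0.6, 8.1, -0.5]
opening: 0.496
clock: 23.1
tool_pos: [0.5837, 0.1648, 0.0339]
eef_rot: [0.699, 0.716, 0.006, -0.003]
contact_force: [1.7, 11.0, -1.0]
opening: 0.497
clock: 23.4
tool_pos: [0.5837, 0.1648, 0.0339]
eef_rot: [0.698, 0.716, 0.007, -0.004]
contact_force: [1.3, 13.5, -2.7]
opening: 0.496
```

```bash
python3 -m inch '[[0.6,[0.8,0,0],0],[0.3,[0.8,0,0],0],[0.2,[0.8,0,0],0],[0.2,[0.8,0,0],0],[0.2,[0.8,0,0],0],[0.2,[0.8,0,-3],0],[0.2,[0.8,0,-8],0],[0.75,[4,0,-9],0],[0.75,[7.4,0,-9],0],[0.75,[7.4,0,-9],0],[0.75,[7.4,0,-9],0],[0.75,[7.4,0,-9],0],[0.75,[7.4,0,-9],0]]' 
python3 - <<'E'
from h import *
ims=grab(); plan(.5823,.226,.034,1.13); print(pose()[0]["opening"]*88)
overlay(ims,[],"pics/a5s.png",(200,120,330,240),f=6,n="scene")
E
```

```text
clock: 24.7
tool_pos: [0.5814, 0.2278, 0.1223]
eef_rot: [0.701, 0.713, -0.001, 0.0]
contact_force: [0.1, 0.6, -1.4]
opening: 0.28
shift [-0.24  0.09  8.85] turn -0.1 | at [0.5814 0.2284 0.1225] ang 1.0 tilt z [-5.e-04 -1.e-03 -1.e+00]
22.274089922652127
```

View pics/a5s.png

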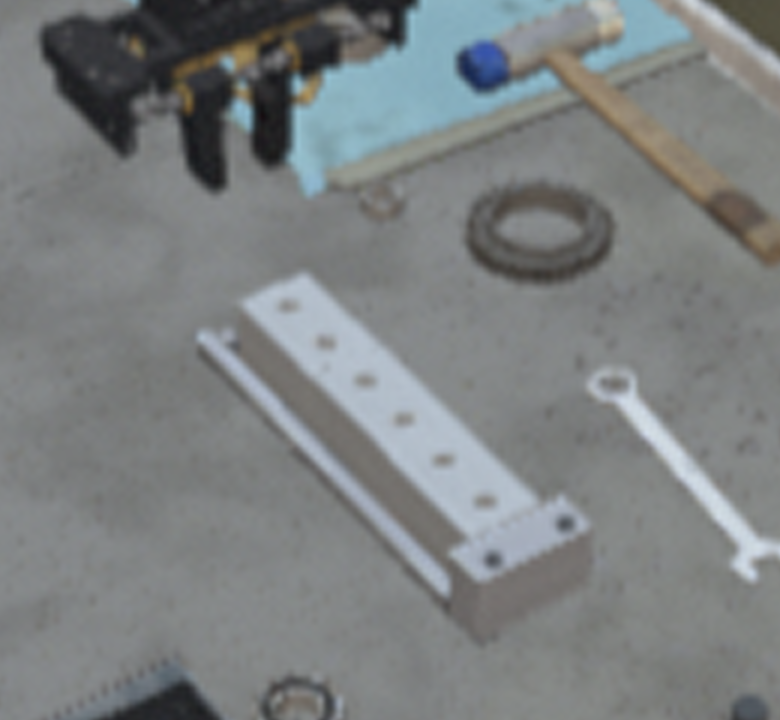

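Row looks closed. Push the end gently with both fingertips to settle it.

```bash
python3 -m inch '[[0.75,[-0.1,0.1,4],0],[0.75,[-0.1,0.1,7],0],[0.75,[-0.1,0.1,8.8],0],[0.75,[-0.1,0.1,8.8],0],[0.75,[-0.1,0.1,8.8],0],[0.75,[-0.6,0.1,8.8],0],[0.75,[-1.0,0.1,8.8],0],[0.75,[-1.3,0.1,8.8],0],[0.75,[-1.5,0.1,8.8],0],[0.75,[-1.7,0.1,8.8],0],[0.75,[-1.8,0.1,8.8],0],[0.75,[-1.8,0.1,8.8],0]]' 
```

```text
clock: 26.0
tool_pos: [0.5827, 0.2122, 0.035]
eef_rot: [0.7, 0.714, 0.0, -0.0]
contact_force: [0.9, 0.0, 0.1]
opening: 0.251
```

```bash
python3 -m inch '[[0.75,[-0.1,0,0],0],[0.75,[-0.2,0,0],0],[0.75,[-0.3,0,0],0],[0.75,[-0.3,0,0],0]]';python3 -m inch '[[0.75,[-0.1,0,0],0],[0.75,[-0.2,0,0],0],[0.75,[-0.3,0,0],0],[0.75,[-0.3,0,0],0]]';python3 -m inch '[[0.75,[-0.1,0,0],0],[0.75,[-0.2,0,0],0],[0.75,[-0.3,0,0],0],[0.75,[-0.4,0,0],0],[0.75,[-0.5,0,0],0],[0.75,[-0.5,0,0],0]]'
```

```text
clock: 26.4
tool_pos: [0.5825, 0.2118, 0.0351]
eef_rot: [0.699, 0.715, 0.002, -0.002]
contact_force: [-0.6, 6.7, -1.4]
opening: 0.247
clock: 26.8
tool_pos: [0.5825, 0.2118, 0.0355]
eef_rot: [0.699, 0.715, 0.004, -0.003]
contact_force: [0.1, 10.4, -3.1]
opening: 0.254
clock: 27.4
tool_pos: [0.5824, 0.2117, 0.0362]
eef_rot: [0.698, 0.716, 0.007, -0.005]
contact_force: [0.5, 16.7, -2.6]
opening: 0.254
```

```bash
python3 -m inch '[[0.75,[1.0,0,0],0],[0.75,[1.5,0,0],0],[0.75,[2,0,-4],0],[0.6,[2,0,-9],0],[0.6,[2,0,-14],0],[0.6,[7,-5,-16],-8],[0.6,[12,-9,-18],-16],[0.6,[17,-14,-18],-24],[0.6,[22,-18,-18],-32],[0.6,[27,-22,-18],-40],[0.6,[32,-26,-18],-40],[0.6,[35,-28,-18],-40],[0.6,[35,-28,-18],-40],[0.6,[35,-28,-18],-40],[0.6,[35,-28,-18],-40]]'
python3 - <<'E'
from h import *
import pickle
ims=grab(); pickle.dump(ims,open("ims2.pkl","wb"))
overlay(ims,[],"pics/b1t.png",(200,150,400,270),f=4,n="top")
overlay(ims,[],"pics/b1s.png",(220,160,360,290),f=5,n="scene")
E
```

```text
clock: 28.9
tool_pos: [0.2903, 0.549, 0.2154]
eef_rot: [0.41, 0.912, 0.001, -0.002]
contact_force: [-0.1, -0.1, 0.0]
opening: 0.399
```

View pics/b1t.png

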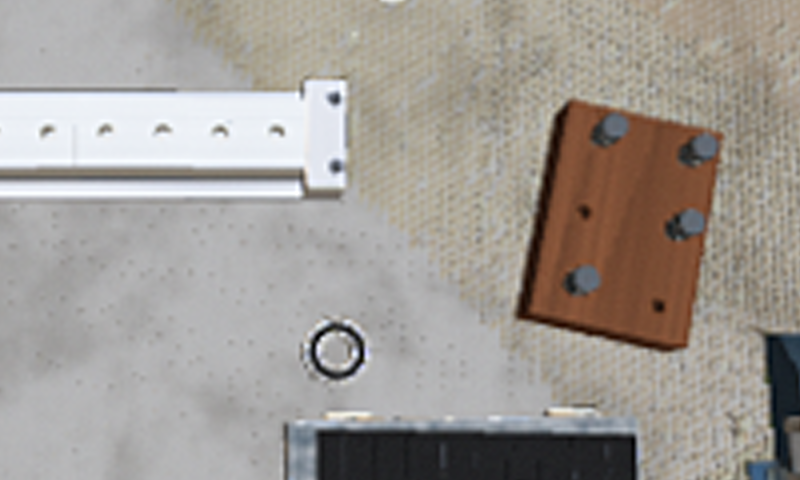

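View pics/b1s.png

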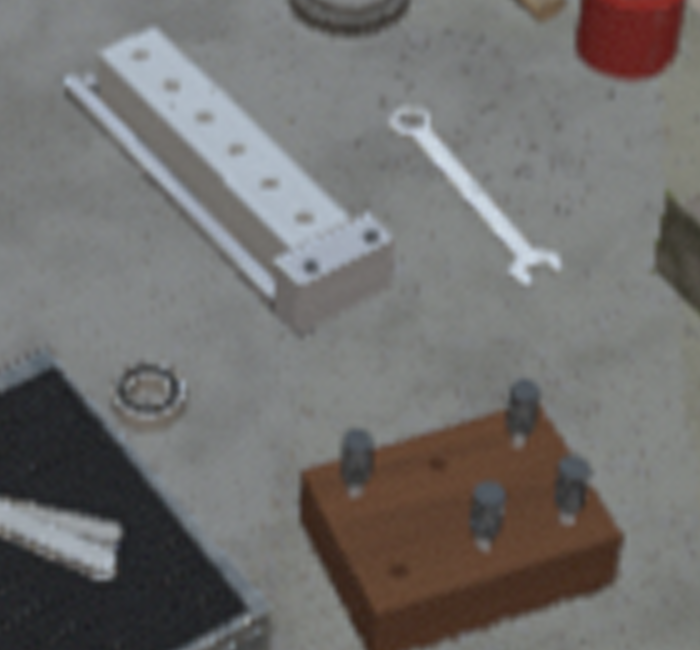

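```bash
cat >> h.py <<'E'
def cylpts(p,z0,z1,rad=.008,lean=(0,0),zref=.071,k=32):
    t=np.linspace(0,2*np.pi,k,endpoint=False); out=[]
    for z in(z0,z1):
        out.append(np.c_[p[0]+lean[0]*(z-zref)+rad*np.cos(t),p[1]+lean[1]*(z-zref)+rad*np.sin(t),np.full(k,z)])
    return np.vstack(out)
def cylmask(n,roi,S,**k):
    x0,y0,x1,y1=roi; h=cv2.convexHull(proj(n,cylpts(**k)).astype(np.float32))[:,0]
    q=((h+.5-np.array([x0,y0]))*S-.5); m=np.zeros(((y1-y0)*S,(x1-x0)*S),np.uint8)
    cv2.fillConvexPoly(m,np.round(q*16).astype(np.int32),1,cv2.LINE_8,4); return m
def fitpin(ims,p0,z0=.056,z1=.086,cams=("top","scene"),S=6,lean=True):
    """silhouette fit of the grey handle: maximise contrast inside/outside of a 'greyness' image"""
    data=[]
    for n in cams:
        uv=proj(n,[[*p0,(z0+z1)/2]])[0].astype(int); roi=(uv[0]-12,uv[1]-12,uv[0]+13,uv[1]+13)
        im=ims[n][roi[1]:roi[3],roi[0]:roi[2]].astype(float)
        f=(im[...,0]-im[...,2])          # wood is red, steel is neutral
        f=cv2.resize(f,None,fx=S,fy=S,interpolation=cv2.INTER_CUBIC)
        data.append((n,roi,f))
    def cost(v):
        c=0
        for n,roi,f in data:
            m=cylmask(n,roi,S,p=v[:2]/1000,z0=z0,z1=z1,lean=(v[2]/1000,v[3]/1000) if len(v)>2 else (0,0)).astype(bool)
            ring=cv2.dilate(m.astype(np.uint8),np.ones((2*S+1,2*S+1)))>0; ring&=~m
            c+= np.clip(f[m],-10,45).mean()*1.0-np.clip(f[ring],-10,45).mean()
        return c
    from scipy.optimize import minimize
    v=np.r_[np.array(p0)*1000,[0,0]] if lean else np.array(p0)*1000
    best=None
    for st in (2.,1.):
        sim=[v]+[v+ (np.eye(len(v))[i]*(st if i<2 else 25)) for i in range(len(v))]
        s=minimize(cost,v,method="Nelder-Mead",options=dict(initial_simplex=np.array(sim),xatol=.02,fatol=.01,maxiter=400)); v=s.x
    return v,s.fun
E
python3 - <<'E'
from h import *
import pickle
ims=pickle.load(open("ims2.pkl","rb"))
ROW=rect(.044,.216,.045)
ROWs=[e for i,e in enumerate(ROW) if i in(1,2,3)]
for cams in(("top",),("scene",),("top","scene")):
    p=fit(ims,ROWs,[.5845,.094,.02],cams=cams,rng=3)
# pins
c=lambda x,y,z:unproj("top",[200+x/4,150+y/4],z)[0]
for q in((612,126),(704,146),(690,222),(585,279)):
    g=c(*q,.086)[:2]
    for cams in(("top",),("scene",)): 
        print(cams,*[x.round(2) if hasattr(x,'round') else x for x in fitpin(ims,g,cams=cams,lean=False)],end=' ')
    print("both",*[x.round(2) for x in fitpin(ims,g)])
pickle.dump(p,open("row.pkl","wb"))
overlay(ims,[(p,ROW),(np.array([0,0,0]),[])],"pics/b2t.png",(180,150,400,270),f=3,n="top")
overlay(ims,[(p,ROW)],"pics/b2s.png",(220,160,360,290),f=5,n="scene")
E
```

```text
fit [0.5869 0.0943 0.0208] rms px 0.67 {('t', 0): -0.82, ('t', 1): -0.0, ('t', 2): -0.8}
fit [0.5858 0.0924 0.0153] rms px 0.1 {('s', 0): -0.02, ('s', 1): -0.0, ('s', 2): -0.02}
fit [0.586  0.0938 0.0163] rms px 0.54 {('t', 0): -1.14, ('t', 1): -0.15, ('t', 2): -0.53, ('s', 0): 0.05, ('s', 1): 0.3, ('s', 2): -0.09}
('top',) [ 586.44 -201.32] -41.76 ('scene',) [ 585.72 -202.74] -17.46 both [ 586.55 -201.48  -22.29   50.58] -60.35
('top',) [ 574.81 -256.09] -40.43 ('scene',) [ 574.9  -256.58] -24.84 both [ 574.86 -256.41  -32.18   47.52] -66.71
('top',) [ 527.77 -245.61] -41.34 ('scene',) [ 528.65 -246.49] -35.29 both [ 528.12 -246.52   -5.11   54.41] -76.98
('top',) [ 492.69 -181.65] -41.89 ('scene',) [ 492.03 -183.81] -19.12 both [ 492.84 -181.82  -24.95   74.25] -62.77
```

View pics/b2s.png

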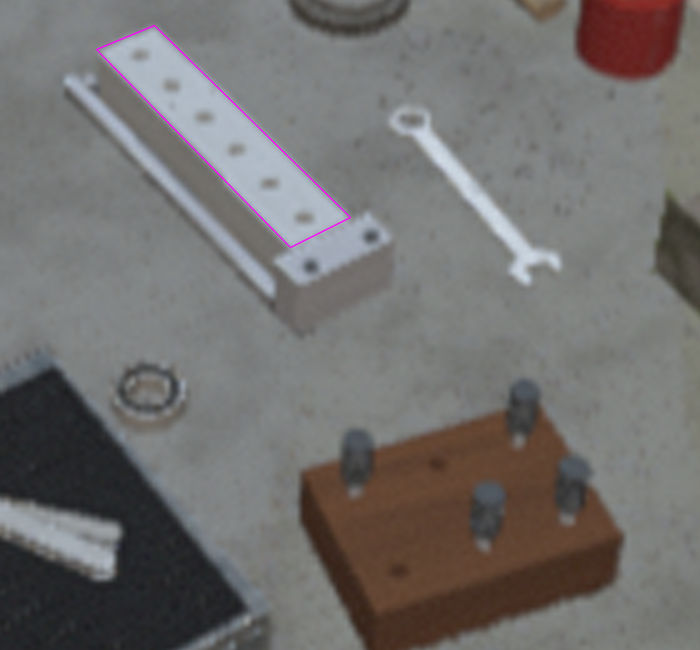

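```bash
python3 -c "
from h import *
plan(.4927,-.1817,.16,1)"
```

```text
shift [-67.59 -33.02   5.64] turn 40.2 | at [0.2961 0.5446 0.2143] ang 41.2 tilt z [ 0.0013 -0.0024 -1.    ]
```

```bash
python3 -m inch '[[0.6,[-15,-4,0],10],[0.6,[-15,-4,0],10],[0.6,[-15,-4,0],10],[0.6,[-30,-10,0],20],[0.6,[-30,-10,0],20],[0.6,[-30,-10,0],20],[0.6,[-45,-18,2],30],[0.6,[-45,-18,2],30],[0.6,[-45,-18,2],30],[0.6,[-67.6,-33,5.6],40.2],[0.6,[-67.6,-33,5.6],40.2],[0.6,[-67.6,-33,5.6],40.2],[0.6,[-67.6,-33,5.6],40.2],[0.6,[-67.6,-33,5.6],40.2],[0.6,[-67.6,-33,5.6],40.2],[0.6,[-67.6,-33,5.6],40.2],[0.6,[-67.6,-33,5.6],40.2],[0.6,[-67.6,-33,5.6],40.2],[0.6,[-67.6,-33,5.6],40.2]]'
python3 - <<'E'
from h import *
ims=grab(); plan(.4927,-.1817,.069,1); print(pose()[0]["opening"]*88,pose()[0]["q"].round(2))
overlay(ims,[],"pics/c1s.png",(220,160,360,290),f=5,n="scene")
overlay(ims,[],"pics/c1t.png",(240,150,400,270),f=5,n="top")
E
```

```text
clock: 30.9
tool_pos: [0.4918, -0.1793, 0.1592]
eef_rot: [0.7, 0.714, 0.0, -0.0]
contact_force: [-0.0, 0.8, -0.6]
opening: 0.397
shift [-0.24  0.05  9.02] turn 0.1 | at [ 0.4921 -0.1793  0.1592] ang 1.1 tilt z [ 2.e-04  3.e-04 -1.e+00]
35.43007447827861 [ 0.67  0.78 -0.69  1.94  0.77  0.7  -0.47]
```

View pics/c1s.png

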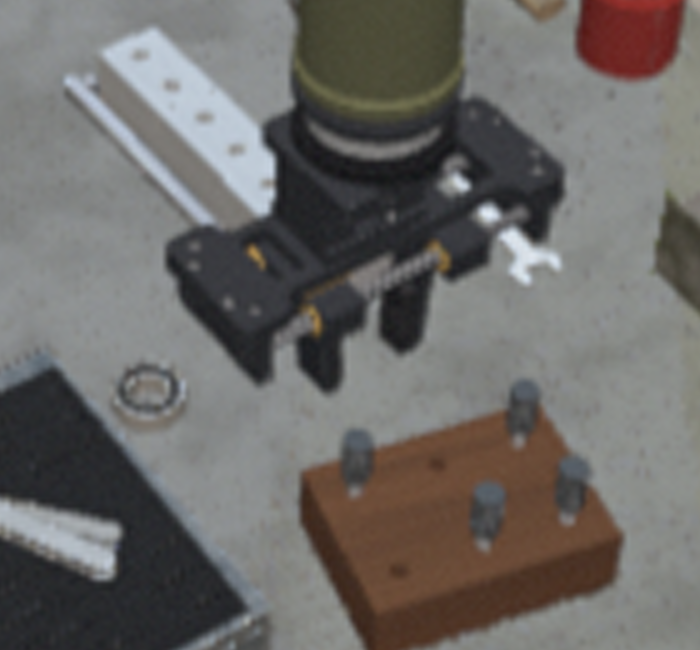

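View pics/c1t.png

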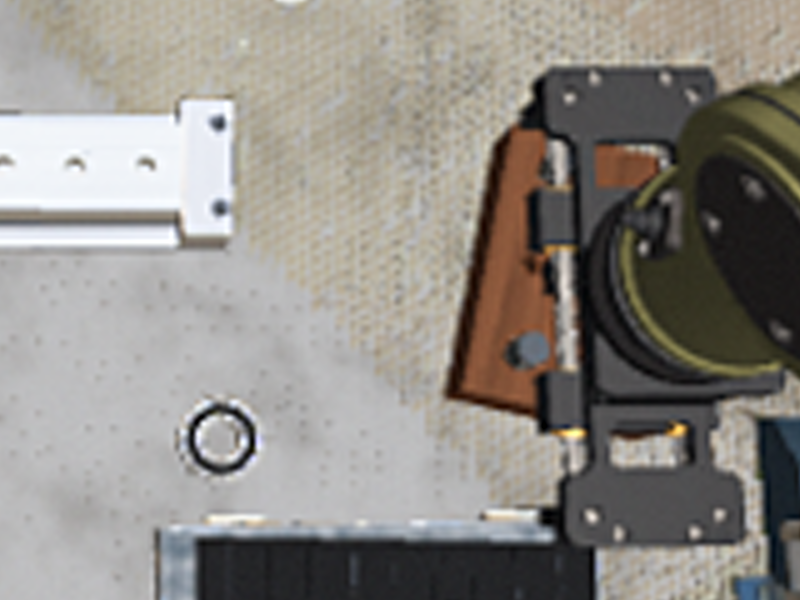

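```bash
python3 -m inch '[[0.6,[-0.2,0,3],0.1],[0.6,[-0.2,0,5.2],0.1],[0.6,[-0.2,0,5.2],0.1],[0.6,[-0.2,0,5.2],0.1]]'
python3 - <<'E'
from h import *
ims=grab(); plan(.4927,-.1817,.069,1)
overlay(ims,[],"pics/c2s.png",(240,180,350,280),f=7,n="scene")
E
```

```text
clock: 31.4
tool_pos: [0.4923, -0.182, 0.1072]
eef_rot: [0.701, 0.713, 0.0, -0.0]
contact_force: [0.1, 0.2, 0.1]
opening: 0.398
shift [ 0.08 -0.03  3.89] turn -0.1 | at [ 0.4929 -0.1824  0.1079] ang 0.9 tilt z [ 0.0019  0.     -1.    ]
```

View pics/c2s.png

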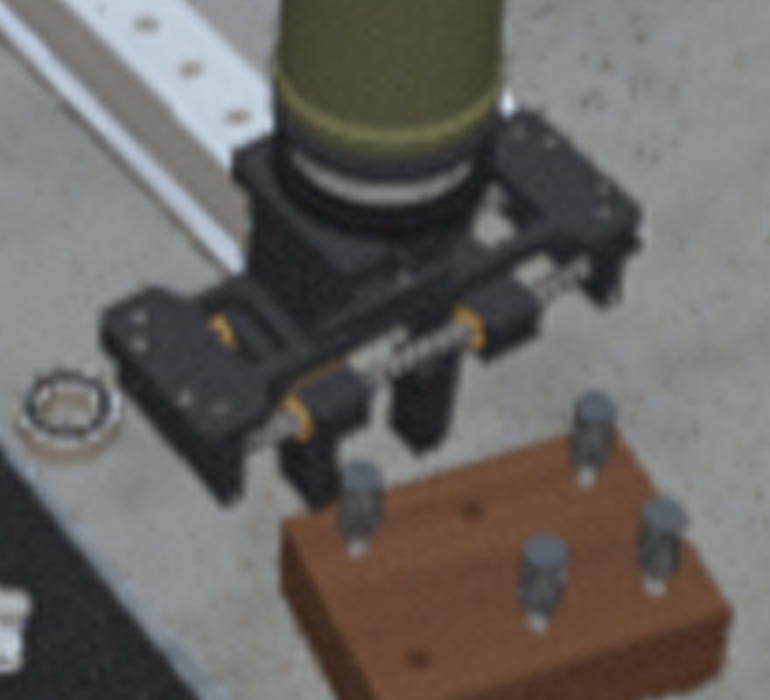

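```bash
python3 -m inch '[[0.6,[0.05,0,2],0],[0.6,[0.05,0,3.8],0],[0.6,[0.05,0,3.8],0],[0.6,[0.05,0,3.8],0],[0.6,[0.05,0,3.8],0],[0.9,[0.05,0,3.8],0],[0.9,[0.05,0,3.8],0],[0.9,[0.05,0,3.8],0],[0.9,[0.05,0,3.8],0],[0.9,[0.05,0,3.8],0]]' 25
python3 -c "
from h import *
plan(.4927,-.1817,.15,1)"
```

```text
clock: 32.5
tool_pos: [0.4923, -0.1825, 0.069]
eef_rot: [0.702, 0.712, 0.0, 0.0]
contact_force: [1.1, -0.1, 2.0]
opening: 0.172
shift [ 0.08  0.04 -8.1 ] turn -0.2 | at [ 0.4923 -0.1825  0.069 ] ang 0.8 tilt z [ 6.e-04 -0.e+00 -1.e+00]
```

```bash
python3 -m inch '[[0.9,[0,0,-2],0],[0.9,[0,0,-5],0],[0.9,[0,0,-8.5],0],[0.9,[0,0,-8.5],0],[0.9,[0,0,-8.5],0]]'
python3 -c "
from h import *
plan(.5858,.112,.125,1)"
```

```text
clock: 33.0
tool_pos: [0.4921, -0.1828, 0.1541]
eef_rot: [0.702, 0.712, 0.0, 0.0]
contact_force: [-0.5, -0.2, -0.5]
opening: 0.173
shift [29.35  9.79  2.9 ] turn -0.2 | at [ 0.4921 -0.1828  0.1541] ang 0.8 tilt z [ 8.e-04 -5.e-04 -1.e+00]
```

```bash
python3 -m inch '[[0.9,[4,1,0],0],[0.9,[8,2.5,0],0],[0.9,[12.5,4,0],0],[0.9,[17,5.5,0],0],[0.9,[21,7,0],0],[0.9,[25,8.5,0],0],[0.9,[29.3,9.8,1],0],[0.9,[29.3,9.8,2.9],0],[0.9,[29.3,9.8,2.9],0],[0.9,[29.3,9.8,2.9],0],[0.9,[29.3,9.8,2.9],0]]'
python3 - <<'E'
from h import *
ims=grab(); plan(.5858,.112,.125,1)
import pickle; pickle.dump(ims,open("i3.pkl","wb"))
overlay(ims,[],"pics/c3s.png",(220,140,330,240),f=7,n="scene")
E
```

```text
clock: 34.1
tool_pos: [0.5857, 0.1101, 0.1247]
eef_rot: [0.703, 0.712, -0.001, 0.0]
contact_force: [0.1, 0.6, -0.2]
opening: 0.17
shift [ 0.15 -0.03  0.03] turn -0.3 | at [0.5861 0.1105 0.1253] ang 0.7 tilt z [ 6.e-04 -4.e-04 -1.e+00]
```

View pics/c3s.png

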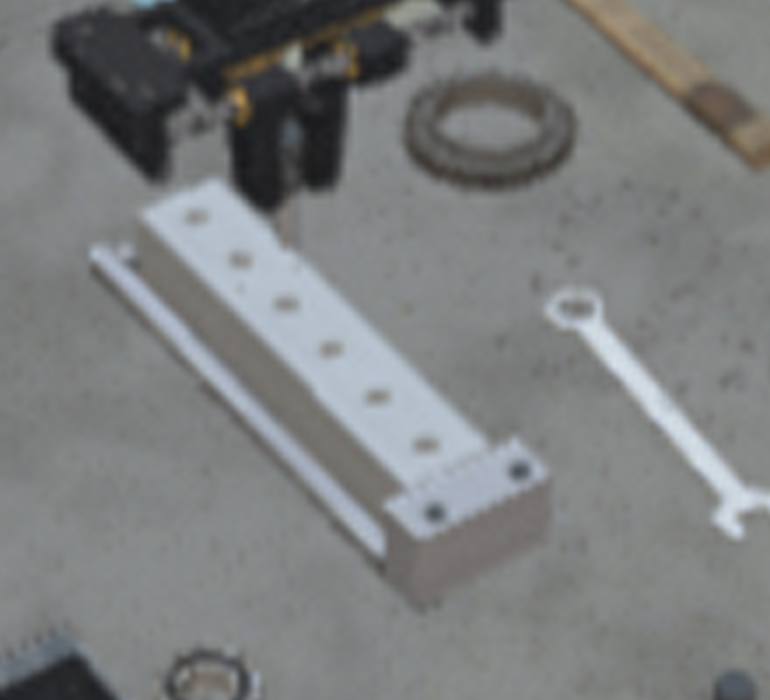

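```bash
cat >> h.py <<'E'
def holes(im,uvs,R=4):
    """dark-spot centroids in the scene picture near uvs"""
    out=[]
    g=im.astype(float).mean(2)
    for u,v in uvs:
        for _ in range(4):
            yy,xx=np.mgrid[int(round(v))-R:int(round(v))+R+1,int(round(u))-R:int(round(u))+R+1]
            p=g[yy,xx]; w=np.clip(np.percentile(p,75)-8-p,0,None)*(np.hypot(xx-u,yy-v)<R)
            u,v=(w*xx).sum()/w.sum(),(w*yy).sum()/w.sum()
        out.append((u,v))
    return np.array(out)
E
python3 - <<'E'
from h import *
import pickle
ims=pickle.load(open("ims2.pkl","rb"))
p=np.array([.5858,.0924,.0153])
L=np.array([[0,y-.108,.045] for y in(.018,.054,.09,.126,.162,.198)])
W=T(p,L); uv=proj("scene",W); h=holes(ims["scene"],uv); print(np.c_[uv,h].round(2)); print((unproj("scene",h,.045)-W).round(4)[:,:2]); print(W.round(4))
i3=pickle.load(open("i3.pkl","rb"))
for z in(.0773,.09): print("tip pred crop",((proj("scene",[[.586,.1113,z]])[0]+.5-[220,140])*7).round(1))
cv2.imwrite("pics/c4.png",cv2.resize(i3["scene"][160:190,248:278,::-1],None,fx=20,fy=20,interpolation=cv2.INTER_NEAREST))
E
```

```text
[[280.29 202.79 280.42 203.16]
 [273.38 195.86 273.47 196.27]
 [266.69 189.15 266.73 189.42]
 [260.2  182.64 260.4  183.01]
 [253.91 176.34 253.8  176.73]
 [247.81 170.22 247.44 170.34]]
[[-0.0006 -0.0015]
 [-0.0008 -0.0016]
 [-0.0006 -0.0011]
 [-0.0004 -0.0018]
 [-0.0013 -0.0014]
 [-0.0013  0.0002]]
[[0.5872 0.0024 0.045 ]
 [0.5866 0.0384 0.045 ]
 [0.5861 0.0744 0.045 ]
 [0.5855 0.1104 0.045 ]
 [0.585  0.1464 0.045 ]
 [0.5844 0.1824 0.045 ]]
tip pred crop [284.3 245.5]
tip pred crop [284.1 223.4]
```

View pics/c4.png

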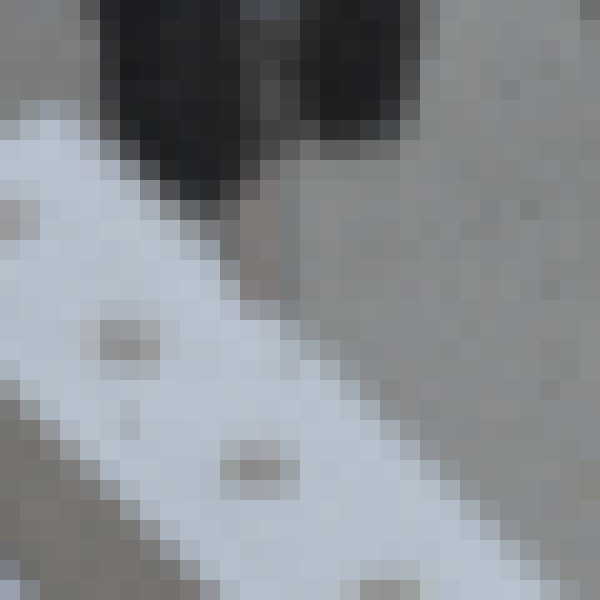

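```bash
python3 -m inch '[[0.9,[0.1,0,1],0.2],[0.9,[0.1,0,2],0.2],[0.9,[0.1,0,2.6],0.2],[0.9,[0.1,0,2.8],0.2],[0.9,[0.1,0,3],0.2],[0.9,[0.1,0,3.2],0.2],[0.9,[0.1,0,3.4],0.2],[0.9,[0.1,0,3.6],0.2],[0.9,[0.1,0,3.6],0.2]]'
```

```text
clock: 35.1
tool_pos: [0.5858, 0.1123, 0.0896]
eef_rot: [0.703, 0.711, -0.0, 0.001]
contact_force: [-0.9, -1.5, -0.6]
opening: 0.172
```

```bash
python3 -m inch '[[0.9,[0,0,0.3],0],[0.9,[0,0,0.6],0],[0.9,[0,0,0.9],0],[0.9,[0,0,1.2],0],[0.9,[0,0,1.4],0],[0.9,[0,0,1.5],0],[0.9,[0,0,1.5],0]]'
```

```text
clock: 35.8
tool_pos: [0.5856, 0.1122, 0.0734]
eef_rot: [0.703, 0.711, -0.001, 0.0]
contact_force: [-0.7, -4.6, 0.2]
opening: 0.167
```

```bash
python3 -m inch '[[0.9,[-0.1,0,0],0],[0.9,[-0.2,0,0],0],[0.9,[-0.2,0,0],0],[0.9,[-0.2,0,0.15],0],[0.9,[-0.2,0,0.3],0],[0.9,[-0.2,0,0.4],0],[0.9,[-0.2,0,0.4],0]]'
```

```text
clock: 36.5
tool_pos: [0.586, 0.1115, 0.0708]
eef_rot: [0.703, 0.711, 0.001, 0.0]
contact_force: [-2.6, -3.0, 7.6]
opening: 0.172
```

```bash
python3 -m inch '[[0.9,[-0.1,0,-0.1],0],[0.6,[-0.1,0,-0.1],0],[0.6,[-0.1,0,-0.1],0],[0.6,[-0.1,0,-0.1],0],[0.6,[-0.1,0,-3],0],[0.6,[-0.1,0,-6],0],[0.6,[-0.1,0,-9],0],[0.6,[-0.1,0,-9],0],[0.6,[-0.1,0,-9],0]]'
python3 - <<'E'
from h import *
ims=grab(); plan(.5278,-.2458,.12,1)
overlay(ims,[],"pics/c5s.png",(220,140,350,240),f=6,n="scene")
E
```

```text
clock: 37.4
tool_pos: [0.5861, 0.11, 0.1601]
eef_rot: [0.703, 0.711, 0.001, 0.0]
contact_force: [0.4, -0.4, -0.1]
opening: 0.402
shift [-35.46  -6.12   3.9 ] turn -0.4 | at [0.5852 0.1094 0.1587] ang 0.6 tilt z [-1.8e-03 -7.0e-04 -1.0e+00]
```

View pics/c5s.png

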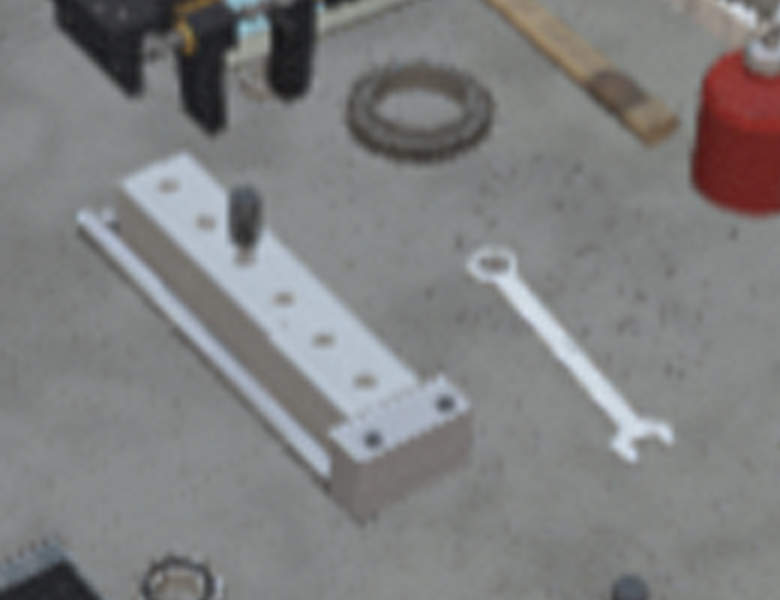

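```bash
python3 -m inch '[[0.6,[-5,-1,0],-0.1],[0.6,[-10,-2,0],-0.2],[0.6,[-15,-3,0],-0.2],[0.6,[-20,-4,0],-0.3],[0.6,[-25,-5,0],-0.3],[0.6,[-30,-5.5,0],-0.4],[0.6,[-35.5,-6.1,0],-0.4],[0.6,[-35.5,-6.1,2],-0.4],[0.6,[-35.5,-6.1,3.9],-0.4],[0.6,[-35.5,-6.1,3.9],-0.4],[0.6,[-35.5,-6.1,3.9],-0.4],[0.6,[-35.5,-6.1,3.9],-0.4]]'
python3 - <<'E'
from h import *
ims=grab(); plan(.5278,-.2458,.069,1)
overlay(ims,[],"pics/c6s.png",(240,180,370,290),f=6,n="scene")
E
```

```text
clock: 38.7
tool_pos: [0.5294, -0.2449, 0.1213]
eef_rot: [0.7, 0.714, 0.0, 0.0]
contact_force: [0.4, -0.2, 0.1]
opening: 0.397
shift [-0.06 -0.17  5.26] turn 0.1 | at [ 0.5294 -0.2451  0.1216] ang 1.1 tilt z [ 1.3e-03 -1.0e-04 -1.0e+00]
```

View pics/c6s.png

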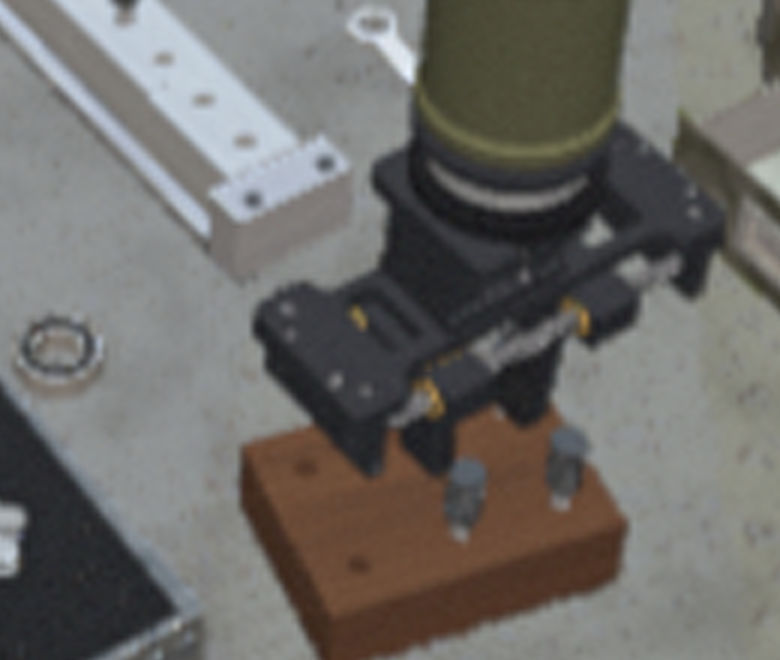

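```bash
python3 -m inch '[[0.6,[-0.05,-0.15,2],0],[0.6,[-0.05,-0.15,4],0],[0.6,[-0.05,-0.15,5.2],0],[0.6,[-0.05,-0.15,5.2],0],[0.6,[-0.05,-0.15,5.2],0],[0.6,[-0.05,-0.15,5.2],0],[0.9,[-0.05,-0.15,5.2],0],[0.9,[-0.05,-0.15,5.2],0],[0.9,[-0.05,-0.15,5.2],0],[0.9,[-0.05,-0.15,5.2],0],[0.9,[-0.05,-0.15,5.2],0]]' 25
python3 - <<'E'
from h import *
s,p,R,a=pose();print(p,a)
for z in(.05,.1,.15): print(z,unproj("top",[[526/1.5625,205/1.5625],[615/1.5625,212/1.5625],[720/1.5625,212/1.5625],[650/1.5625,215/1.5625]],z).round(3)[:,:2].tolist())
E
```

```text
clock: 39.9
tool_pos: [0.5274, -0.2464, 0.069]
eef_rot: [0.701, 0.713, 0.0, 0.0]
contact_force: [0.4, -0.1, 2.0]
opening: 0.167
[ 0.52739985 -0.24639578  0.06902409] 1.0284304567741795
0.05 [[0.726, -0.172], [0.717, -0.32], [0.721, -0.497], [0.713, -0.379]]
0.1 [[0.707, -0.16], [0.698, -0.3], [0.702, -0.467], [0.695, -0.355]]
0.15 [[0.688, -0.147], [0.68, -0.279], [0.684, -0.436], [0.677, -0.331]]
```

```bash
python3 -m inch '[[0.9,[0,0,-2],0],[0.9,[0,0,-5],0],[0.9,[0,0,-8.5],0],[0.9,[0,0,-8.5],0],[0.9,[0,0,-8.5],0]]'
python3 -c "
from h import *
plan(.5863,.0750,.11,1)"
```

```text
clock: 40.4
tool_pos: [0.5272, -0.2466, 0.1541]
eef_rot: [0.701, 0.713, 0.0, 0.0]
contact_force: [-0.4, 0.0, -1.2]
opening: 0.173
shift [32.05  6.47  4.4 ] turn 0.0 | at [ 0.5272 -0.2466  0.1541] ang 1.0 tilt z [ 7.e-04 -6.e-04 -1.e+00]
```

```bash
python3 -m inch '[[0.9,[4,1,0],0],[0.9,[8,2,0],0],[0.9,[12.5,3,0],0],[0.9,[17,4,0],0],[0.9,[21,4.5,0],0],[0.9,[25,5.2,0],0],[0.9,[29.3,6,0],0],[0.9,[32,6.5,1],0],[0.9,[32,6.5,3],0],[0.9,[32,6.5,3],0],[0.9,[32,6.5,3],0],[0.9,[32,6.5,3],0],[0.9,[32,6.5,3],0]]'
python3 - <<'E'
from h import *
ims=grab(); plan(.5863,.0750,.09,1)
overlay(ims,[],"pics/c7s.png",(220,140,330,240),f=7,n="scene")
E
```

```text
clock: 41.7
tool_pos: [0.5868, 0.0739, 0.1243]
eef_rot: [0.701, 0.713, 0.0, 0.0]
contact_force: [0.5, 0.8, -0.8]
opening: 0.173
shift [ 0.08 -0.05  3.44] turn -0.0 | at [0.5868 0.0742 0.1244] ang 1.0 tilt z [ 9.e-04  1.e-04 -1.e+00]
```

View pics/c7s.png

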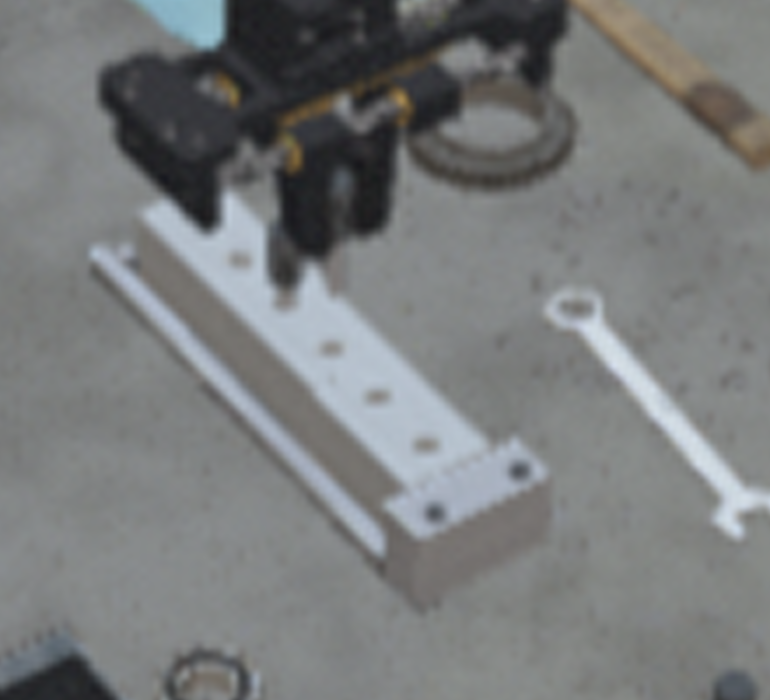

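```bash
python3 -m inch '[[0.9,[0.05,-0.05,1],0],[0.9,[0.05,-0.05,2],0],[0.9,[0.05,-0.05,2.6],0],[0.9,[0.05,-0.05,2.8],0],[0.9,[0.05,-0.05,3],0],[0.9,[0.05,-0.05,3.2],0],[0.9,[0.05,-0.05,3.4],0],[0.9,[0.05,-0.05,3.6],0],[0.9,[0.05,-0.05,3.8],0],[0.9,[0.05,-0.05,3.8],0]]'
```

```text
clock: 42.8
tool_pos: [0.5858, 0.0752, 0.0856]
eef_rot: [0.701, 0.713, -0.0, -0.0]
contact_force: [-0.7, -1.2, 0.4]
opening: 0.167
```

```bash
python3 -m inch '[[0.9,[-0.05,0,0.2],0],[0.9,[-0.1,0,0.5],0],[0.9,[-0.1,0,0.8],0],[0.9,[-0.1,0,1.1],0],[0.9,[-0.1,0,1.3],0],[0.9,[-0.1,0,1.5],0],[0.9,[-0.1,0,1.6],0],[0.9,[-0.1,0,1.6],0]]'
```

```text
clock: 43.6
tool_pos: [0.5862, 0.0746, 0.0707]
eef_rot: [0.701, 0.714, 0.0, 0.0]
contact_force: [-0.6, -1.1, 7.0]
opening: 0.174
```

```bash
python3 -m inch '[[0.9,[-0.05,0,-0.15],0],[0.6,[-0.05,0,-0.15],0],[0.6,[-0.05,0,-0.15],0],[0.6,[-0.05,0,-0.15],0],[0.6,[-0.05,0,-3],0],[0.6,[-0.05,0,-6],0],[0.6,[-0.05,0,-9],0],[0.6,[-0.05,0,-9],0],[0.6,[-0.05,0,-9],0]]'
python3 - <<'E'
from h import *
ims=grab(); plan(.5748,-.2561,.14,78)
overlay(ims,[],"pics/c8s.png",(220,140,350,240),f=6,n="scene")
E
```

```text
clock: 44.5
tool_pos: [0.5861, 0.0736, 0.16]
eef_rot: [0.701, 0.713, 0.0, 0.0]
contact_force: [0.4, -0.3, -0.2]
opening: 0.404
shift [-32.91  -1.63   1.89] turn -77.0 | at [0.5852 0.0733 0.1586] ang 1.0 tilt z [-2.e-03 -9.e-04 -1.e+00]
```

View pics/c8s.png

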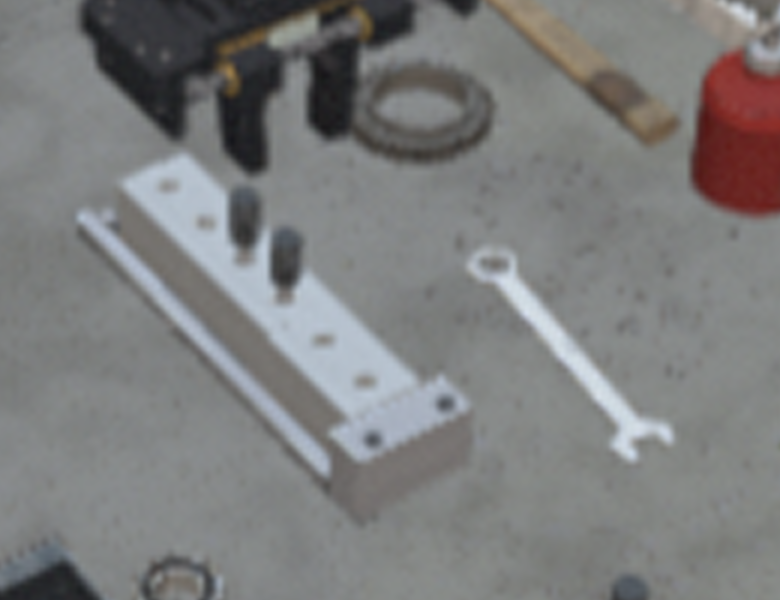

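```bash
python3 -m inch '[[0.6,[-1.5,-1,0],-8],[0.6,[-3,-2,0],-16],[0.6,[-4.5,-3,0],-24],[0.6,[-6,-4,0],-32],[0.6,[-7.5,-4,0],-40],[0.6,[-9,-4,0],-48],[0.6,[-11,-4,0],-56],[0.6,[-14,-4,0],-64],[0.6,[-17,-4,0],-72],[0.6,[-20,-4,0],-77],[0.6,[-24,-4,0],-77],[0.6,[-28,-3,0],-77],[0.6,[-32.9,-1.6,0],-77],[0.6,[-32.9,-1.6,1.9],-77],[0.6,[-32.9,-1.6,1.9],-77],[0.6,[-32.9,-1.6,1.9],-77],[0.6,[-32.9,-1.6,1.9],-77]]'
python3 - <<'E'
from h import *
ims=grab(); plan(.5748,-.2561,.069,78); print(pose()[0]["q"].round(2))
overlay(ims,[],"pics/c9s.png",(240,160,400,290),f=5,n="scene")
E
```

```text
clock: 46.3
tool_pos: [0.576, -0.2532, 0.1411]
eef_rot: [0.103, 0.995, 0.001, -0.0]
contact_force: [-0.2, -0.1, 0.7]
opening: 0.397
shift [ 0.1  -0.25  7.25] turn 0.2 | at [ 0.5763 -0.2539  0.1415] ang 78.2 tilt z [ 7.e-04  3.e-04 -1.e+00]
[ 0.83  1.02 -1.    1.62  0.96  1.06  0.91]
```

View pics/c9s.png

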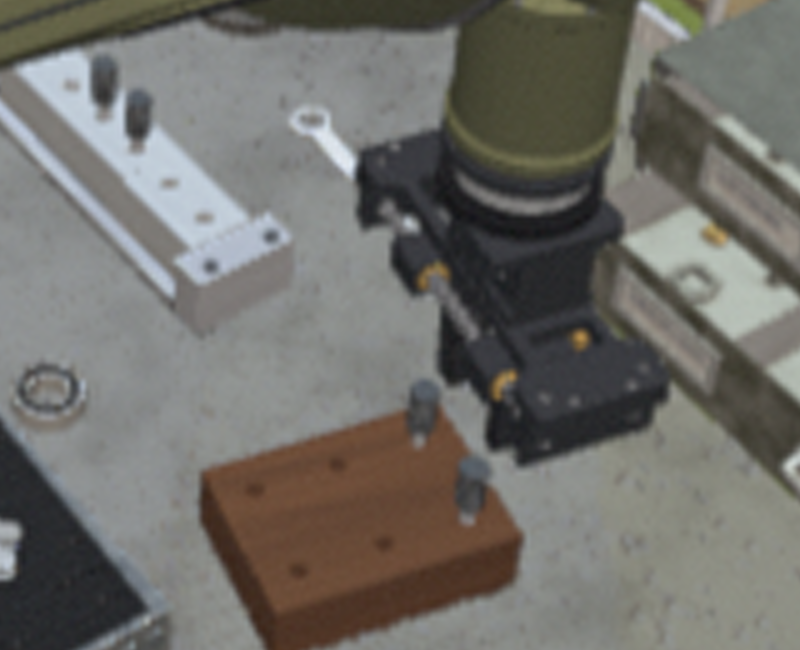

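```bash
python3 -m inch '[[0.6,[0.1,-0.2,2],0.2],[0.6,[0.1,-0.2,4],0.2],[0.6,[0.1,-0.2,6],0.2],[0.6,[0.1,-0.2,7.2],0.2],[0.6,[0.1,-0.2,7.2],0.2],[0.6,[0.1,-0.2,7.2],0.2],[0.6,[0.1,-0.2,7.2],0.2],[0.6,[0.1,-0.2,7.2],0.2]]'
python3 - <<'E'
from h import *
plan(.5748,-.2561,.069,78)
E
```

```text
clock: 47.2
tool_pos: [0.5751, -0.2572, 0.0697]
eef_rot: [0.106, 0.994, -0.0, 0.001]
contact_force: [0.1, 0.2, -0.5]
opening: 0.4
shift [0.06 0.1  0.07] turn -0.2 | at [ 0.5751 -0.2572  0.0697] ang 77.8 tilt z [ 1.6e-03 -2.0e-04 -1.0e+00]
```

```bash
python3 -m inch '[[0.6,[0.05,0.1,0.05],0],[0.6,[0.05,0.1,0.05],0],[0.9,[0.05,0.1,0.05],0],[0.9,[0.05,0.1,0.05],0],[0.9,[0.05,0.1,0.05],0],[0.9,[0.05,0.1,0.05],0],[0.9,[0.05,0.1,0.05],0],[0.9,[0.05,0.1,0.05],0]]' 25
python3 - <<'E'
from h import *
plan(.5748,-.2561,.069,78)
E
```

```text
clock: 48.0
tool_pos: [0.5742, -0.2562, 0.0683]
eef_rot: [0.106, 0.994, -0.0, 0.0]
contact_force: [-0.8, -0.7, -0.3]
opening: 0.174
shift [-0.05  0.02 -0.07] turn -0.2 | at [ 0.5742 -0.2562  0.0683] ang 77.8 tilt z [ 0.e+00 -1.e-04 -1.e+00]
```

```bash
python3 -m inch '[[0.9,[0,0,-2],0],[0.9,[0,0,-5],0],[0.9,[0,0,-9],0],[0.9,[0,0,-9],0],[0.9,[0,0,-9],0]]'
python3 -c "
from h import *
plan(.5865,.0399,.125,1)"
```

```text
clock: 48.5
tool_pos: [0.5747, -0.2562, 0.1603]
eef_rot: [0.106, 0.994, -0.0, 0.001]
contact_force: [-0.7, 0.5, -1.0]
opening: 0.173
shift [ 5.1  29.19  3.5 ] turn 76.8 | at [ 0.5747 -0.2562  0.1603] ang 77.8 tilt z [ 0.0022 -0.0011 -1.    ]
```

```bash
python3 -m inch '[[0.9,[3,2,0],0],[0.9,[6,5,0],0],[0.9,[8,9,0],4],[0.9,[9,13,0],12],[0.9,[9,15,0],20],[0.9,[9,17,0],28],[0.9,[8.5,19,0],36],[0.9,[8,21,0],44],[0.9,[7,23,0],52],[0.9,[6.5,25,0],60],[0.9,[6,27,0],68],[0.9,[5.1,29.2,0],76.8],[0.9,[5.1,29.2,0],76.8],[0.9,[5.1,29.2,2],76.8],[0.9,[5.1,29.2,3.5],76.8],[0.9,[5.1,29.2,3.5],76.8],[0.9,[5.1,29.2,3.5],76.8]]'
python3 - <<'E'
from h import *
ims=grab(); plan(.5865,.0399,.09,1)
overlay(ims,[],"pics/d1s.png",(220,140,330,240),f=7,n="scene")
E
```

```text
clock: 50.2
tool_pos: [0.5853, 0.0395, 0.1228]
eef_rot: [0.701, 0.713, -0.001, -0.001]
contact_force: [-0.2, -0.3, -0.4]
opening: 0.169
shift [-0.01  0.04  3.37] turn 0.0 | at [0.5861 0.0399 0.1237] ang 1.0 tilt z [ 5.e-04  4.e-04 -1.e+00]
```

View pics/d1s.png

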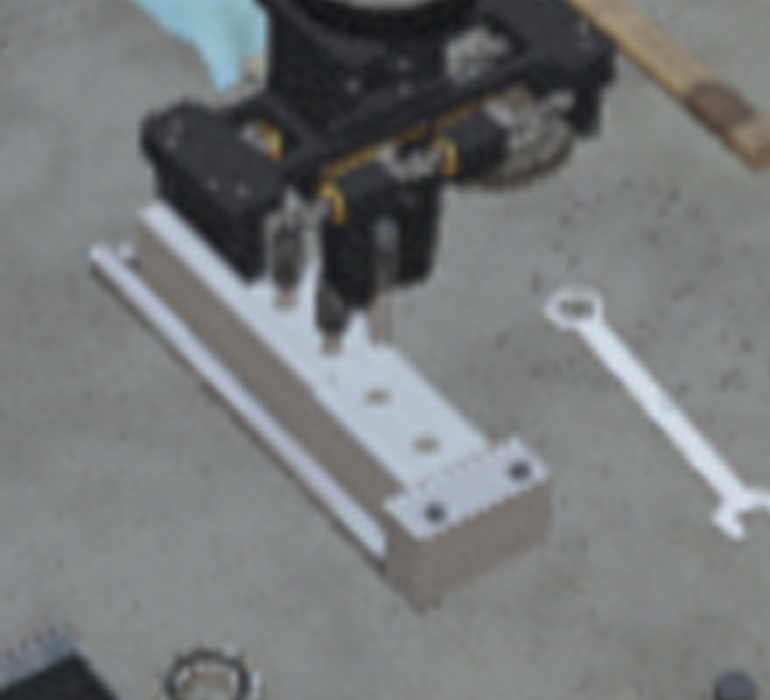

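```bash
python3 -m inch '[[0.9,[0,0.04,1],0],[0.9,[0,0.04,2],0],[0.9,[0,0.04,2.6],0],[0.9,[0,0.04,2.8],0],[0.9,[0,0.04,3],0],[0.9,[0,0.04,3.2],0],[0.9,[0,0.04,3.4],0],[0.9,[0,0.04,3.6],0],[0.9,[0,0.04,3.8],0],[0.9,[0,0.04,3.8],0]]'
```

```text
clock: 51.3
tool_pos: [0.5862, 0.04, 0.0851]
eef_rot: [0.701, 0.713, -0.0, -0.0]
contact_force: [0.5, -0.2, -1.1]
opening: 0.172
```

```bash
python3 -m inch '[[0.9,[0,0,0.2],0],[0.9,[0,0,0.5],0],[0.9,[0,0,0.8],0],[0.9,[0,0,1.1],0],[0.9,[0,0,1.3],0],[0.9,[0,0,1.5],0],[0.9,[0,0,1.6],0],[0.9,[0,0,1.6],0]]'
```

```text
clock: 52.1
tool_pos: [0.5865, 0.0403, 0.0699]
eef_rot: [0.701, 0.713, 0.0, 0.0]
contact_force: [-0.9, -0.5, 4.2]
opening: 0.17
```

```bash
python3 -m inch '[[0.9,[0,0,0.1],0],[0.9,[0,0,0],0],[0.6,[0,0,-0.1],0],[0.6,[0,0,-0.1],0],[0.6,[0,0,-0.1],0],[0.6,[0,0,-3],0],[0.6,[0,0,-6],0],[0.6,[0,0,-9],0],[0.6,[0,0,-9],0],[0.6,[0,0,-9],0]]'
python3 - <<'E'
from h import *
ims=grab(); plan(.5864,-.2013,.14,78)
overlay(ims,[],"pics/d2s.png",(220,140,350,240),f=6,n="scene")
E
```

```text
clock: 53.1
tool_pos: [0.5865, 0.0399, 0.1594]
eef_rot: [0.701, 0.713, 0.0, 0.0]
contact_force: [-0.1, -0.2, -0.3]
opening: 0.401
shift [-24.08  -0.34   1.83] turn -77.0 | at [0.5856 0.0396 0.1581] ang 1.0 tilt z [-2.1e-03 -7.0e-04 -1.0e+00]
```

View pics/d2s.png

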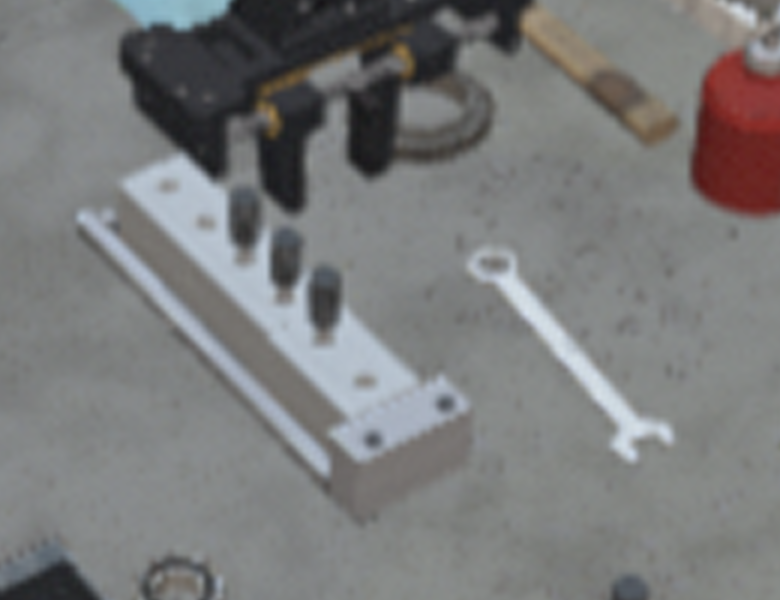

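```bash
python3 -m inch '[[0.6,[-1,-1,0],-8],[0.6,[-2,-2,0],-16],[0.6,[-3,-3.5,0],-24],[0.6,[-4,-5,0],-32],[0.6,[-5,-6,0],-40],[0.6,[-6,-6,0],-48],[0.6,[-8,-6,0],-56],[0.6,[-10,-6,0],-64],[0.6,[-12,-6,0],-72],[0.6,[-15,-5,0],-77],[0.6,[-19,-3,0],-77],[0.6,[-24.1,-0.3,0],-77],[0.6,[-24.1,-0.3,0],-77],[0.6,[-24.1,-0.3,1.8],-77],[0.6,[-24.1,-0.3,1.8],-77],[0.6,[-24.1,-0.3,1.8],-77],[0.6,[-24.1,-0.3,1.8],-77]]'
python3 - <<'E'
from h import *
ims=grab(); plan(.5864,-.2013,.069,78)
overlay(ims,[],"pics/d3s.png",(240,160,400,290),f=5,n="scene")
E
```

```text
clock: 54.9
tool_pos: [0.5874, -0.1991, 0.1413]
eef_rot: [0.103, 0.995, 0.0, -0.0]
contact_force: [-0.5, 0.0, 0.4]
opening: 0.4
shift [ 0.11 -0.17  7.28] turn 0.1 | at [ 0.5878 -0.1998  0.1418] ang 78.1 tilt z [ 5.e-04  2.e-04 -1.e+00]
```

View pics/d3s.png

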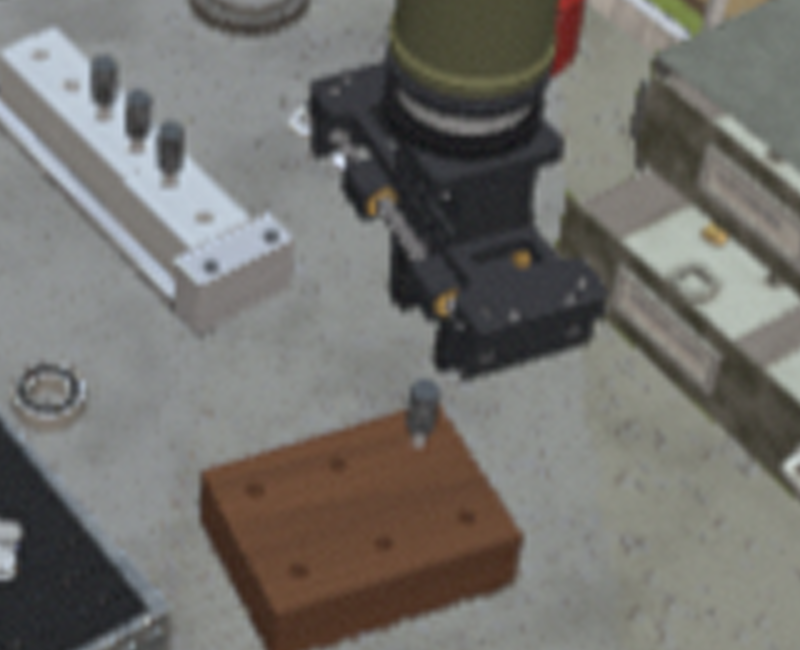

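```bash
python3 -m inch '[[0.6,[0.1,-0.1,2],0.2],[0.6,[0.1,-0.1,4],0.2],[0.6,[0.1,-0.1,6],0.2],[0.6,[0.1,-0.1,7.2],0.2],[0.6,[0.1,-0.1,7.2],0.2],[0.6,[0.1,-0.1,7.2],0.2],[0.6,[0.1,-0.1,7.2],0.2],[0.6,[0.1,-0.1,7.2],0.2],[0.9,[0.1,-0.1,7.2],0.2],[0.9,[0.1,-0.1,7.2],0.2],[0.9,[0.1,-0.1,7.2],0.2],[0.9,[0.1,-0.1,7.2],0.2],[0.9,[0.1,-0.1,7.2],0.2],[0.9,[0.1,-0.1,7.2],0.2]]' 25
python3 - <<'E'
from h import *
plan(.5864,-.2013,.069,78); print(pose()[0]["contact_force"])
E
```

```text
clock: 56.4
tool_pos: [0.5866, -0.2018, 0.0694]
eef_rot: [0.106, 0.994, -0.0, 0.0]
contact_force: [-0.5, 0.3, 1.9]
opening: 0.171
shift [0.03 0.05 0.04] turn -0.2 | at [ 0.5866 -0.2018  0.0694] ang 77.8 tilt z [ 2.e-04 -1.e-04 -1.e+00]
[-0.51889691  0.34967482  1.91696454]
```

```bash
python3 -m inch '[[0.9,[0,0,-2],0],[0.9,[0,0,-5],0],[0.9,[0,0,-9],0],[0.9,[0,0,-9],0],[0.9,[0,0,-9],0]]'
python3 -c "
from h import *
plan(.587,.0035,.125,1)"
```

```text
clock: 56.9
tool_pos: [0.5867, -0.2018, 0.1598]
eef_rot: [0.106, 0.994, -0.0, 0.001]
contact_force: [0.0, 0.6, -0.9]
opening: 0.175
shift [ 4.3  20.08  3.47] turn 76.8 | at [ 0.5867 -0.2018  0.1598] ang 77.8 tilt z [ 1.1e-03 -6.0e-04 -1.0e+00]
```

```bash
python3 -m inch '[[0.9,[3,1,0],0],[0.9,[6,3,0],0],[0.9,[8,6,0],4],[0.9,[9,9,0],12],[0.9,[9,11,0],20],[0.9,[9,13,0],28],[0.9,[8.5,14,0],36],[0.9,[8,15,0],44],[0.9,[7,16,0],52],[0.9,[6,17,0],60],[0.9,[5,18.5,0],68],[0.9,[4.3,20.1,0],76.8],[0.9,[4.3,20.1,0],76.8],[0.9,[4.3,20.1,2],76.8],[0.9,[4.3,20.1,3.5],76.8],[0.9,[4.3,20.1,3.5],76.8],[0.9,[4.3,20.1,3.5],76.8]]'
python3 - <<'E'
from h import *
ims=grab(); plan(.587,.0035,.09,1)
overlay(ims,[],"pics/d4s.png",(220,140,330,240),f=7,n="scene")
E
```

```text
clock: 58.6
tool_pos: [0.586, 0.0032, 0.1236]
eef_rot: [0.7, 0.714, -0.001, -0.001]
contact_force: [0.1, 0.6, -0.7]
opening: 0.172
shift [-0.02  0.    3.47] turn 0.0 | at [0.587  0.0037 0.1247] ang 1.0 tilt z [ 5.e-04  3.e-04 -1.e+00]
```

View pics/d4s.png

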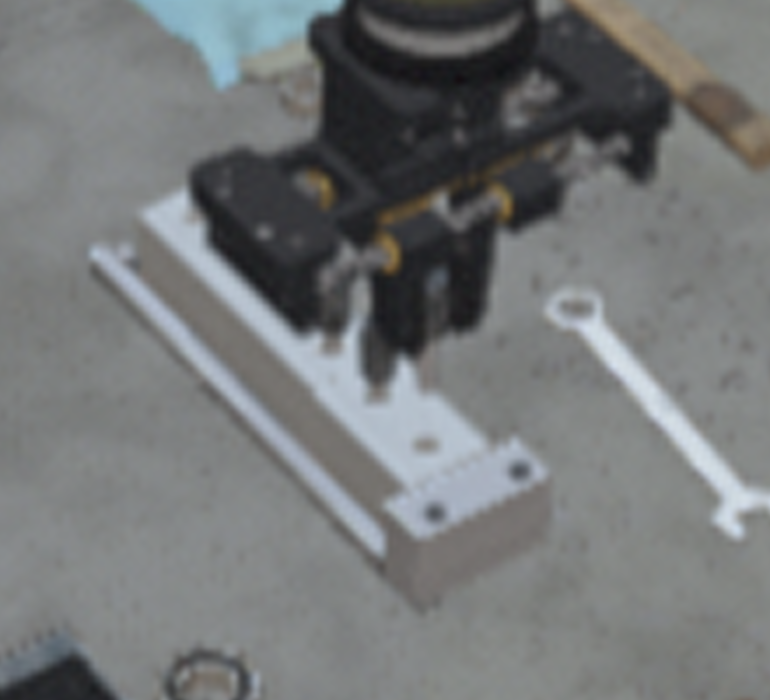

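```bash
python3 -m inch '[[0.9,[0,0,1],0],[0.9,[0,0,2],0],[0.9,[0,0,2.6],0],[0.9,[0,0,2.8],0],[0.9,[0,0,3],0],[0.9,[0,0,3.2],0],[0.9,[0,0,3.4],0],[0.9,[0,0,3.6],0],[0.9,[0,0,3.8],0],[0.9,[0,0,3.8],0]]'
```

```text
clock: 59.7
tool_pos: [0.5867, 0.0038, 0.0861]
eef_rot: [0.701, 0.713, -0.0, -0.0]
contact_force: [0.5, 0.6, -0.7]
opening: 0.173
```

```bash
python3 -m inch '[[0.9,[0,0,0.2],0],[0.9,[0,0,0.5],0],[0.9,[0,0,0.8],0],[0.9,[0,0,1.1],0],[0.9,[0,0,1.3],0],[0.9,[0,0,1.5],0],[0.9,[0,0,1.7],0],[0.9,[0,0,1.7],0]]'
```

```text
clock: 60.5
tool_pos: [0.5872, 0.0041, 0.0708]
eef_rot: [0.701, 0.713, 0.0, 0.001]
contact_force: [-2.1, -0.4, 10.6]
opening: 0.17
```

```bash
python3 -m inch '[[0.9,[0,0,-0.2],0],[0.6,[0,0,-0.3],0],[0.6,[0,0,-0.3],0],[0.6,[0,0,-0.3],0],[0.6,[0,0,-3],0],[0.6,[0,0,-6],0],[0.6,[0,0,-9],0],[0.6,[0,0,-11],0],[0.6,[4,-2,-12],-5],[0.6,[9,-5,-12],-10],[0.6,[14,-8,-12],-15],[0.6,[19,-11,-12],-20],[0.6,[24,-14,-12],-25],[0.6,[29,-17,-12],-30],[0.6,[34,-20,-12],-35],[0.6,[39,-23,-12],-40],[0.6,[44,-26,-12],-40],[0.6,[49,-29,-12],-40],[0.6,[49,-29,-12],-40],[0.6,[49,-29,-12],-40]]'
python3 - <<'E'
from h import *
import pickle
plan(.35,.5,.2);ims=grab(); pickle.dump(ims,open("i5.pkl","wb"))
p=fit(ims,[e for i,e in enumerate(rect(.044,.216,.045)) if i in(2,3)],[.5858,.0924,.0153],cams=("scene",),rng=3)
overlay(ims,[],"pics/e1t.png",(180,150,300,230),f=6,n="top")
overlay(ims,[],"pics/e1s.png",(230,140,330,230),f=7,n="scene")
E
```

```text
clock: 62.5
tool_pos: [0.2839, 0.4929, 0.1899]
eef_rot: [0.412, 0.911, 0.001, -0.002]
contact_force: [-0.3, -0.6, -0.2]
opening: 0.401
shift [-3.83  5.43 -1.03] turn 0 | at [0.2839 0.4929 0.1899] ang 41.3 tilt z [-0.0023  0.0041 -1.    ]
fit [0.5863 0.0932 0.0017] rms px 0.09 {('s', 0): -0.0, ('s', 1): -0.0}
```

View pics/e1t.png

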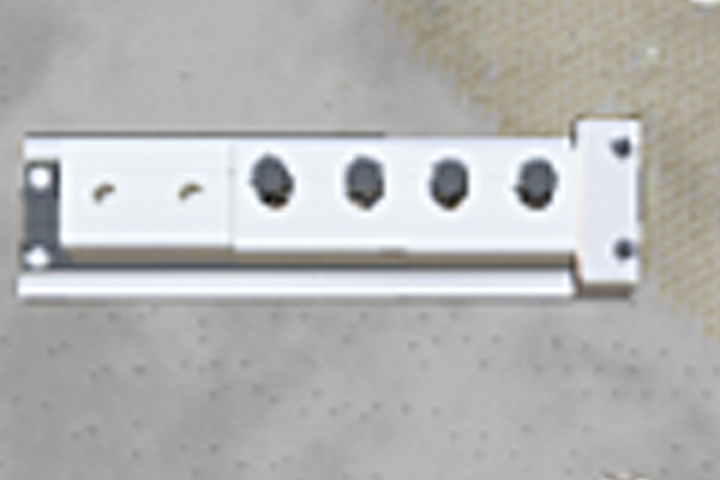

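View pics/e1s.png

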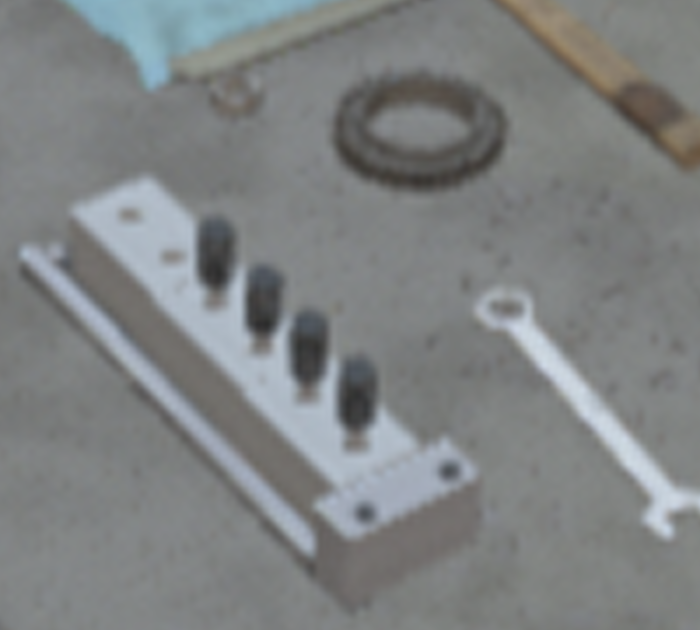

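```bash
python3 -c "
from h import *
plan(.5823,.232,.12,1.1)"
```

```text
shift [-39.32   5.13   6.79] turn 40.3 | at [0.2839 0.4927 0.1898] ang 41.4 tilt z [-0.0025  0.0044 -1.    ]
```

```bash
python3 -m inch '[[0.75,[-5,1,1],5],[0.75,[-10,1.5,2],10],[0.75,[-15,2,3],15],[0.75,[-20,2.5,4],20],[0.75,[-25,3,4],26],[0.75,[-30,4,4],33],[0.75,[-35,4.5,4],40.3],[0.75,[-39.3,5.1,4],40.3],[0.75,[-39.3,5.1,6.8],40.3],[0.75,[-39.3,5.1,6.8],40.3],[0.75,[-39.3,5.1,6.8],40.3],[0.75,[-39.3,5.1,6.8],40.3]]'
python3 -c "
from h import *
plan(.5823,.226,.034,1.1)"
```

```text
clock: 63.8
tool_pos: [0.5836, 0.2272, 0.1224]
eef_rot: [0.702, 0.713, 0.001, -0.001]
contact_force: [0.8, -0.3, 1.5]
opening: 0.252
shift [-0.14 -0.14  8.84] turn -0.2 | at [0.5836 0.2272 0.1224] ang 0.9 tilt z [ 1.0e-04  1.6e-03 -1.0e+00]
```

```bash
python3 -m inch '[[0.75,[0,-0.1,4],-0.2],[0.75,[0,-0.1,7],-0.2],[0.75,[0,-0.1,8.8],-0.2],[0.75,[0,-0.1,8.8],-0.2],[0.75,[0,-0.1,8.8],-0.2],[0.75,[-0.5,-0.1,8.8],-0.2],[0.75,[-0.8,-0.1,8.8],-0.2],[0.75,[-1.0,-0.1,8.8],-0.2],[0.75,[-1.2,-0.1,8.8],-0.2],[0.75,[-1.3,-0.1,8.8],-0.2],[0.75,[-1.3,-0.1,8.8],-0.2]]'; python3 -m inch '[[0.75,[-0.1,0,0],0],[0.75,[-0.2,0,0],0],[0.75,[-0.3,0,0],0],[0.75,[-0.3,0,0],0]]';python3 -m inch '[[0.75,[-0.1,0,0],0],[0.75,[-0.2,0,0],0],[0.75,[-0.3,0,0],0],[0.75,[-0.3,0,0],0]]'
```

```text
clock: 64.9
tool_pos: [0.5839, 0.213, 0.0336]
eef_rot: [0.701, 0.713, 0.001, -0.0]
contact_force: [-0.1, 0.8, 0.6]
opening: 0.25
clock: 65.3
tool_pos: [0.5838, 0.2119, 0.0336]
eef_rot: [0.701, 0.713, 0.002, -0.001]
contact_force: [0.9, 5.2, 0.5]
opening: 0.25
clock: 65.7
tool_pos: [0.5836, 0.2118, 0.0338]
eef_rot: [0.7, 0.714, 0.004, -0.003]
contact_force: [0.2, 9.2, -1.4]
opening: 0.251
```

```bash
python3 -m inch '[[0.75,[-0.1,0,0],0],[0.75,[-0.2,0,0],0],[0.75,[-0.4,0,0],0],[0.75,[-0.4,0,0],0]]';python3 -m inch '[[0.75,[0.6,0,0],0],[0.75,[1.2,0,0],0],[0.75,[2,0,0],0],[0.75,[3,0,-4],0],[0.75,[3,0,-9],0],[0.75,[3,0,-14],0],[0.75,[8,-5,-14],0],[0.75,[13,-10,-14],0],[0.75,[18,-14,-14],0],[0.75,[24,-18,-14],-8],[0.75,[29,-21,-14],-16],[0.75,[29,-21,-14],-24],[0.75,[29,-21,-14],-24],[0.75,[29,-21,-14],-24]]'
python3 - <<'E'
from h import *
import pickle
pose();ims=grab(); pickle.dump(ims,open("i6.pkl","wb"))
overlay(ims,[],"pics/f1t.png",(130,130,400,290),f=3,n="top")
overlay(ims,[],"pics/f1s.png",(220,140,360,290),f=5,n="scene")
E
```

```text
clock: 66.1
tool_pos: [0.5835, 0.2117, 0.0344]
eef_rot: [0.7, 0.715, 0.006, -0.005]
contact_force: [1.2, 14.2, -2.2]
opening: 0.25
clock: 67.5
tool_pos: [0.3636, 0.494, 0.1739]
eef_rot: [0.534, 0.845, 0.001, -0.002]
contact_force: [0.2, -0.2, 0.6]
opening: 0.251
```

View pics/f1t.png

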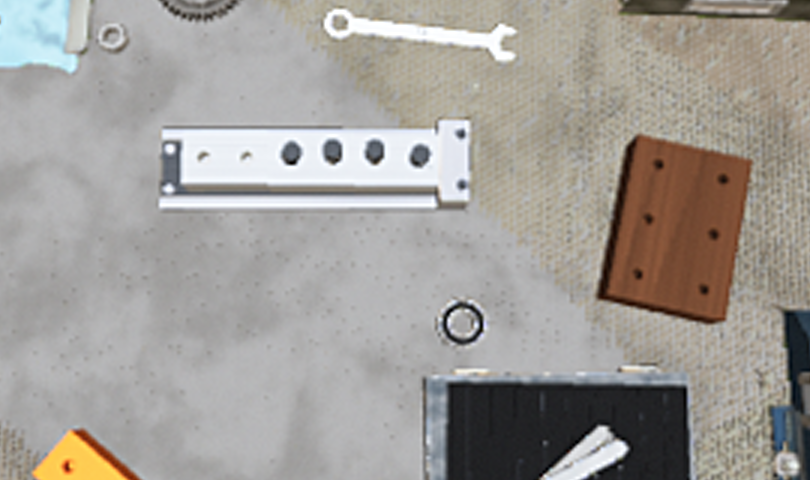

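View pics/f1s.png

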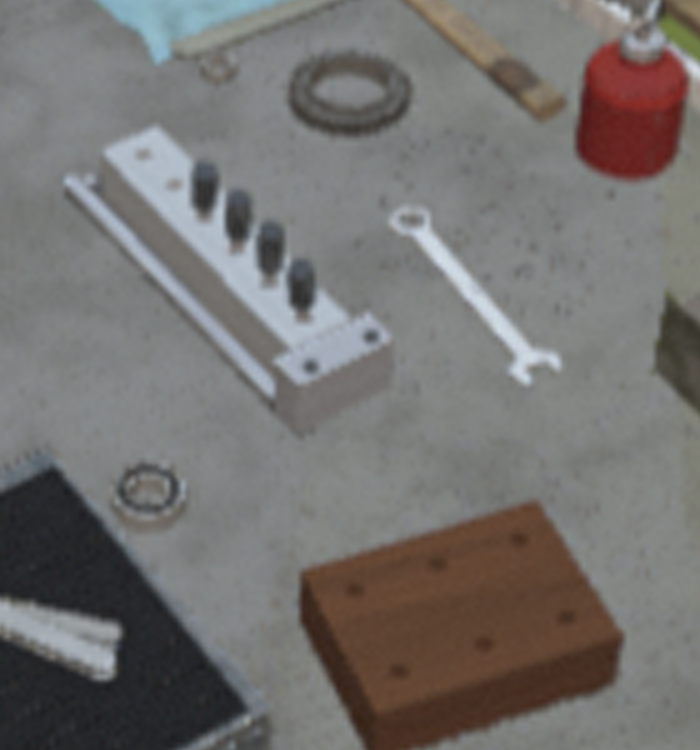

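```bash
python3 -m inch '[[0.75,[0,0,0],0],[0.75,[0,0,0],0],[0.75,[0,0,0],0],[0.75,[0,0,0],0],[0.75,[0,0,0],0]]'
python3 - <<'E'
from h import *
import pickle
a=pickle.load(open("i6.pkl","rb"));b=grab()
for n,roi in(("scene",(230,160,300,225)),("top",(180,165,290,205))):
    x0,y0,x1,y1=roi; d=np.abs(a[n].astype(int)-b[n])[y0:y1,x0:x1]; print(n,d.max(),d.mean())
print(r.finish_job())
E
```

```text
clock: 68.1
tool_pos: [0.3695, 0.4888, 0.1734]
eef_rot: [0.538, 0.843, 0.0, 0.0]
contact_force: [0.4, -0.5, 0.5]
opening: 0.248
scene 6 1.1177289377289377
top 6 0.7439393939393939
the job is handed in; nothing more can be done
None
```

The job is done and handed in at about 68 s of the 210 s allowed. The three alloy blocks lie lengthwise in the channel as one closed row against the stop. All four gauge pins that were in the stand are now each in an opening of their own, in the four openings nearest the stop.

- **Row closed:** I pushed on the end of the row before putting the pins in and again afterwards. Both times it stopped solid at tool y = 0.2118 m, under 14–17 N, so I take the row as still closed.
- **Pins home:** each pin bottomed with 4–11 N of upward force, and the final tool heights were within about 0.6 mm of what a fully seated pin should give. The first pin rubbed the wall of its hole sideways, with about 4.6 N. I shifted it slightly to ease it in, and the second push on the row showed no block had moved.
- **Last pictures:** the stand is empty and the row and pins did not move between the last two looks. The orange block, bearing, nut, ring wheel and spanner looked untouched. No block was seen knocked aside.

The two cameras disagreed by 1–2 mm in y, so I used contact with the parts as the reference. The outline networks missed many parts; I found the parts by fitting their edges and outlines in the images instead. Block and stop contact was judged from the push force and the pictures. I did not measure the gaps directly.

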